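# Turn round the reversed battery packs in the charging dock

### The arm

A 6-joint arm with a two-finger parallel gripper is mounted at the origin on a cart in front of the work surface, level with it; the furniture and walls round the work are solid. World frame = base frame: x ahead of the robot, y to its left, z up, the work surface at z = 0. Lengths are in m, angles in rad, forces in N, time in s.
With the tool pointing down it reaches from about 0.3 to 0.825 m from the base axis. Payload 5.4 kg.
Tool frame: the origin (TCP) lies at the very end of the fingers, on their centre line; the grasp point (between the pads) lies env.grasp_offset behind it (env.grasp_offset is the distance from the TCP to the grasp point, in m); z points along the fingers, y is the line along which they close (so a half turn about z gives the same grasp; the last joint's range is limited). The gripper opens to 92 mm and grips with 3 to 60 N. Pads are 20 mm wide; open, the fingers measure 128 mm over their backs; the gripper's body (75 mm by 189 mm) begins 69 mm behind the grasp point.
Start: joints at [-1.517, 0.158, 1.597, -0, 1.386, -0.21], TCP at [0.15, -0.555, 0.215] pointing down, gripper open.
Joint ranges: [-2.91, 2.91], [-0.94, 2.29], [0.18, 2.7], [-1.29, 4.43], [0.17, 2.64], [-3, 3]. Speed limits (rad/s): [2.57, 2.57, 3.14, 3.14, 3.14, 3.14].

### API

Orientations are given as a unit quaternion [x, y, z, w].
In Python, from cell import env, get_image, look_for, pinpoint gives the robot as it stands.
- The arm moves only by the tool jog_arm, never from a script. Its argument "deltas" is a list of rows, each a list of 3 entries, a list of its own where there are three numbers: the opening in per cent of the stroke, from 0 (shut) to 100 (fully open), then the shift along the tool's x, y, z as a fraction of full scale, then the turn about the tool's z as a fraction of full scale. A call has 1 to 8 rows; each row is the pose to reach, as a shift and turn from the pose commanded when the call began, along the tool's axes at that moment, turning the shorter way round; what a row does not reach only later rows make up. Full scale, the value 1, is 750 mm for a shift and 360 degrees for a turn. A row lasts 1/12 s, in which the tool goes at most 41.7 mm and 7.16 degrees, less where a joint would pass 70% of its speed; a pose out of reach is approached as far as the arm can. A call with a number of a shift or a turn outside -1 to 1 is refused whole. A call with a gripper value outside its range is refused whole. The fingers move at their own pace and stop on an object; "grip_force" is the grip in N (left out, the last holds). Time passes only in rows, so rows that repeat a pose let the fingers close. It gives the time, the measured TCP pose, the force, the opening and the grip force at its end, in the units of the state.
- env.state(): the state, without advancing time (a new reading comes with each control period).
- get_image(name): name is "scene" or "top" or "wrist"; returns a dict with "frame" (400x640x3 uint8, red, green, blue), "mtx" (3x3 intrinsics, pixels), "k1" (the pictures are not rectified: a ray, as slopes to the right and down, at radius r is drawn at 1 + k1 r^2 times it, then the intrinsics apply), "R" (3x3) and "t" (3): a world point X has camera coordinates R X + t; the wrist camera has in their place "tool_from_camera" (4x4, takes a point from camera to tool coordinates, whose origin is the TCP and whose axes are the flange's). Camera axes: x right, y down, z forward; pixel columns grow to the right and rows downward; lengths in m; the calibration is good to about 2 mm. A picture is of the moment at which its call begins: read the wrist's pose just before it. There is no depth.
- env.hand_in(): hands the job in; it is judged then, once.
Trained networks look in the newest picture that a camera, given by its name, has taken for a name from the list of things; names that differ only in an ending like _2 or _b are one class to them, and where a whole thing is asked for, a point or a joint stands for the part that bears it (a point fixed in the world has none). Each returns a list of dicts, best first, with "confidence" (0 to 1); they miss things now and then, are a little off and sometimes report something else, mostly with a low value. They report only what shows in the picture. A call takes as long as a camera call.
- look_for(camera, target): "bbox" ([centre column, centre row, width, height] in pixels, round what is visible of it).
- pinpoint(camera, target): "position" ([column, row] in pixels: a listed point, or the origin of a listed thing).
The state is a dict: "t": time; "joint_pos": joint angles; "joint_vel": joint speeds; "joint_efforts": joint torques, N m; "tcp_pos": TCP position; "tool_rot": TCP orientation; "contact_force": force on the tool from outside, world axes, zero at the start; "wrist_torque": the same for the moment, N m; "gripper_width": opening from 0.0 (shut) to 1.0 (fully open); "grasp_force": force on a finger pad.
Only numpy, scipy, OpenCV 4.12 (cv2) and the standard library are available. Lean on these libraries where they do the work, as an engineer would, in place of code of your own. Each camera call takes 0.05 s, during which the arm holds its last target. There are 200 camera calls.

### The job

Some of the battery packs in the charging dock were put in the wrong way round. Pull up the red spring plunger, slide the yellow gate to its open position and let the plunger drop into the hole there; then take out each pack whose blue cap points to the contact blocks at the rear, turn it end for end and seat it fully home in a bay again with its copper contacts to the rear. Leave alone any pack that already sits right and the things beside the dock, and finally slide the gate shut again in the same way, with the plunger dropped into its hole.

Things in the scene. Friction and masses are not known exactly. Their poses are not given: they have to be found in the camera images.
- dock: Charging dock for five battery packs, fixed on the table: black base 316 mm wide (y), 156 deep, 10 high, grey walls. Origin: on the table under the middle of the row of bays. x: to the rear, away from the robot, where contact blocks (top 37 mm over the table, x = 48 to 56 mm), yellow gate and red plunger are; y: along the row, to the left. Nothing stands in front of it.
- gate (a joint): Yellow gate: a bar behind the bays with a tab per bay, 10 mm wide, 43 to 48 mm over the table, x = 28 to 64 mm in the dock frame. Metres along dock +y: 0 = closed, each tab bars the rear top of a pack; 0.030 = open, tabs stand over the partitions, packs are free. Range -0.003 to 0.033, friction about 1 N, but held by the plunger pin while that is in a hole.
- plunger (a joint): Spring plunger on the gate, metres upward: 0 = pin down in a hole (gate locked, 2 mm play either way); above 0.0065 the pin is out; stop at 0.014. Holes at gate 0 and at gate 0.030 only; between them the pin rides on a plate at about 0.0065. Spring force 3 N at 0, 4.5 N at the top. It moves sideways with the gate.
- plunger_knob (a point): Middle of the red plunger knob, an upright cylinder 20 mm thick and 30 mm tall (15 mm above and below this point). With the gate closed and pin down it lies at x = 90, y = -15, z = 66.5 mm in the dock frame; 16 mm below it is the top of the yellow gate. Axes parallel to the dock's.
- bay0 (a point): Centre of the floor of bay 0, at dock x = 0, y = -120 mm, 10 mm over the table (bay 0 is the rightmost). The pocket is 88 mm (x) by 44 mm (y); partitions beside it are 16 mm thick with round tops 30 mm over the table, front and rear walls 7 mm thick and 25.5 mm high. Axes parallel to the dock's.
- bay1 (a point): Centre of the floor of bay 1, at dock x = 0, y = -60 mm, 10 mm over the table (bay 0 is the rightmost). The pocket is 88 mm (x) by 44 mm (y); partitions beside it are 16 mm thick with round tops 30 mm over the table, front and rear walls 7 mm thick and 25.5 mm high. Axes parallel to the dock's.
- bay2 (a point): Centre of the floor of bay 2, at dock x = 0, y = 0 mm, 10 mm over the table (bay 0 is the rightmost). The pocket is 88 mm (x) by 44 mm (y); partitions beside it are 16 mm thick with round tops 30 mm over the table, front and rear walls 7 mm thick and 25.5 mm high. Axes parallel to the dock's.
- bay3 (a point): Centre of the floor of bay 3, at dock x = 0, y = 60 mm, 10 mm over the table (bay 0 is the rightmost). The pocket is 88 mm (x) by 44 mm (y); partitions beside it are 16 mm thick with round tops 30 mm over the table, front and rear walls 7 mm thick and 25.5 mm high. Axes parallel to the dock's.
- bay4 (a point): Centre of the floor of bay 4, at dock x = 0, y = 120 mm, 10 mm over the table (bay 0 is the rightmost). The pocket is 88 mm (x) by 44 mm (y); partitions beside it are 16 mm thick with round tops 30 mm over the table, front and rear walls 7 mm thick and 25.5 mm high. Axes parallel to the dock's.
- pack_a: Battery pack (may be absent), 0.11 to 0.23 kg: white body 84 x 40 x 30 mm (x, y, z) with a black grip ridge on top, 48 mm (x) by 16 mm (y), 30 to 58 mm above the underside. Origin: centre of the underside; x to the end with two copper contacts, the other end has a blue cap; z up. Seated, its origin is on the bay floor. Right way round: pack x along dock x; else reversed.
- pack_a_contacts (a point): Centre of this pack's contact end face, 42 mm along pack x from its origin and 15 mm above its underside.
- pack_b: Battery pack (may be absent), 0.11 to 0.23 kg: white body 84 x 40 x 30 mm (x, y, z) with a black grip ridge on top, 48 mm (x) by 16 mm (y), 30 to 58 mm above the underside. Origin: centre of the underside; x to the end with two copper contacts, the other end has a blue cap; z up. Seated, its origin is on the bay floor. Right way round: pack x along dock x; else reversed.
- pack_b_contacts (a point): Centre of this pack's contact end face, 42 mm along pack x from its origin and 15 mm above its underside.
- pack_c: Battery pack (may be absent), 0.11 to 0.23 kg: white body 84 x 40 x 30 mm (x, y, z) with a black grip ridge on top, 48 mm (x) by 16 mm (y), 30 to 58 mm above the underside. Origin: centre of the underside; x to the end with two copper contacts, the other end has a blue cap; z up. Seated, its origin is on the bay floor. Right way round: pack x along dock x; else reversed.
- pack_c_contacts (a point): Centre of this pack's contact end face, 42 mm along pack x from its origin and 15 mm above its underside.
- pack_d: Battery pack (may be absent), 0.11 to 0.23 kg: white body 84 x 40 x 30 mm (x, y, z) with a black grip ridge on top, 48 mm (x) by 16 mm (y), 30 to 58 mm above the underside. Origin: centre of the underside; x to the end with two copper contacts, the other end has a blue cap; z up. Seated, its origin is on the bay floor. Right way round: pack x along dock x; else reversed.
- pack_d_contacts (a point): Centre of this pack's contact end face, 42 mm along pack x from its origin and 15 mm above its underside.
- pack_e: Battery pack (may be absent), 0.11 to 0.23 kg: white body 84 x 40 x 30 mm (x, y, z) with a black grip ridge on top, 48 mm (x) by 16 mm (y), 30 to 58 mm above the underside. Origin: centre of the underside; x to the end with two copper contacts, the other end has a blue cap; z up. Seated, its origin is on the bay floor. Right way round: pack x along dock x; else reversed.
- pack_e_contacts (a point): Centre of this pack's contact end face, 42 mm along pack x from its origin and 15 mm above its underside.
- calculator: Grey desk calculator 124 x 74 x 16 mm, lying on the table beside the work; a bystander. Origin: centre of its underside.
- tape_measure: Black and yellow tape measure 38 x 72 x 64 mm, standing on the table to the left; a bystander. Origin: centre of its underside.
- note_block: Yellow note block 76 x 76 x 32 mm on the table to the left; a bystander. Origin: centre of its underside.

How it is judged:
On the way, in this order (a step that is already met when the one before it is completed fails the run):
1. the gate is open with the plunger dropped into the open hole (value of joint gate above 0.026 m and value of joint plunger below 0.002 m), for 0.2 s.
2. every pack sits fully home in a bay with its contacts to the rear (x of pack_a_contacts in the frame of dock between 0.037 and 0.047 m and z of pack_a in the frame of dock between 0.007 and 0.0125 m and angle between each of pack_a, pack_b, pack_c, pack_d, pack_e's own z axis and vertical below 0.06 rad and linear speed of each of pack_a, pack_b, pack_c, pack_d, pack_e below 0.02 m/s and x of pack_b_contacts in the frame of dock between 0.037 and 0.047 m and z of pack_b in the frame of dock between 0.007 and 0.0125 m and x of pack_c_contacts in the frame of dock between 0.037 and 0.047 m and z of pack_c in the frame of dock between 0.007 and 0.0125 m and x of pack_d_contacts in the frame of dock between 0.037 and 0.047 m and z of pack_d in the frame of dock between 0.007 and 0.0125 m and x of pack_e_contacts in the frame of dock between 0.037 and 0.047 m and z of pack_e in the frame of dock between 0.007 and 0.0125 m), for 0.2 s.
3. the gate is closed with the plunger dropped into the closed hole (value of joint gate between -0.004 and 0.004 m and value of joint plunger below 0.002 m), for 0.2 s.
At the end, for the whole second after the job is handed in: Every pack that is present stands in a bay with its contact end to the rear (contact face 37 to 47 mm behind the row's centre line), its underside within 2.5 mm of the bay floor, tilted less than 0.06 rad and at rest; the gate is within 4 mm of closed and the plunger is down to less than 2 mm (all of step 2 and all of step 3); the robot touches nothing.
It fails at once if a pack that sat right from the start is taken out or shifted by more than 15 mm (distance of pack_e from where it was at the start of the episode above 0.015 m).
It fails at once if the calculator beside the dock is shifted by more than 30 mm (distance of calculator from where it was at the start of the episode above 0.03 m).
It fails at once if the tape measure beside the dock is shifted by more than 30 mm (distance of tape_measure from where it was at the start of the episode above 0.03 m).
It fails at once if the note block beside the dock is shifted by more than 30 mm (distance of note_block from where it was at the start of the episode above 0.03 m).
Of pack_a, pack_b, pack_c, pack_d, pack_e only 4 to 5 are there at a start; the rules pass over those that are not, and their reading is None.
Once in a run the grip may slacken for a moment while it holds something.
It also fails if it takes over 210 s, if anything falls off the work surface, if the arm or the gripper's body presses on something with over 40 N, if the wrist force passes 120 N, or if a joint passes its speed limit or range.

## Working session

There is one attempt and no reset: what is moved stays moved. The work goes in short steps, Python scripts to look and compute and a tool call to move; the robot and the scene stay as the last step left them, time stands still between calls to the robot, and variables do not carry over. Pictures are saved under pics/ and viewed, at most 14 in all, crops included, and the job is handed in when it is done.

Besides the shell and the picture viewer there is one more tool, called in YAML: its name, and indented under it one key for each argument. jog_arm: Moves the arm, as the interface text tells. Shift numbers are shares of 750 mm and turn numbers shares of 360 degrees, none past 1 either way. Its arguments: {"type":"object","properties":{"deltas":{"type":"array","items":{"type":"array"}},"grip_force":{"type":"number"}},"required":["deltas"]}

```bash
ls; mkdir -p pics
cat > h.py <<'E'
import numpy as np, cv2
from scipy.spatial.transform import Rotation as Ro
from cell import env,get_image,look_for,pinpoint
def ray(im,uv,st=None):
    K=np.array(im["mtx"]);k=im["k1"]
    d=np.array([(uv[0]-K[0,2])/K[0,0],(uv[1]-K[1,2])/K[1,1]]);p=d.copy()
    for _ in range(30): p=d/(1+k*(p@p))
    v=np.array([*p,1.])
    if "R" in im: R=np.array(im["R"]);return -R.T@np.array(im["t"]),R.T@v
    T=np.array(im["tool_from_camera"]);Q=Ro.from_quat(st["tool_rot"]).as_matrix()
    return Q@T[:3,3]+st["tcp_pos"],Q@T[:3,:3]@v
def atz(im,uv,z,st=None):
    o,v=ray(im,uv,st);return o+v*(z-o[2])/v[2]
def proj(im,X):
    c=np.array(im["R"])@X+np.array(im["t"]);p=c[:2]/c[2];p=p*(1+im["k1"]*(p@p));K=np.array(im["mtx"])
    return p*[K[0,0],K[1,1]]+K[:2,2]
def save(im,n): cv2.imwrite("pics/"+n,cv2.cvtColor(im["frame"],cv2.COLOR_RGB2BGR))
E
python3 - <<'E'
from h import *
s=env.state();print(s,env.grasp_offset)
for c in("top","scene"):
    im=get_image(c);save(im,c+"0.png");print(c,im["t"],im["mtx"][0][0],im["k1"])
    for t in["dock","plunger_knob","bay0","bay2","bay4"]:
        for r in pinpoint(c,t)[:1]:
            z={"dock":0,"plunger_knob":.0665}.get(t,.01)
            print(c,t,np.round(r["position"],1),round(r["confidence"],2),atz(im,r["position"],z).round(4))
    for r in pinpoint(c,"pack_a")[:6]+pinpoint(c,"pack_a_contacts")[:6]:
        print(np.round(r["position"],1),round(r["confidence"],2),atz(im,r["position"],.01).round(4))
E
```

```text
pics
{'t': 0.0, 'joint_pos': array([-1.51707111e+00,  1.59046904e-01,  1.59820428e+00,  5.54089742e-06,
        1.38619687e+00, -2.10102366e-01]), 'joint_vel': array([-0.00050475, -0.00078748, -0.0001033 , -0.00020571, -0.00060121,
       -0.0005134 ]), 'joint_efforts': array([-5.64330567e-04, -3.85563040e+01, -3.22113669e+01,  7.00289779e-02,
        3.76438920e-02, -1.13180181e-04]), 'tcp_pos': array([ 0.14989331, -0.55448109,  0.21363413]), 'tool_rot': array([ 9.91311626e-01,  1.31530982e-01,  7.51760741e-05, -9.24650864e-04]), 'contact_force': array([-0.19073803,  0.88338918,  0.03218696]), 'wrist_torque': array([0.01845093, 0.01446418, 0.02782829]), 'grasp_force': 0.0, 'gripper_width': 0.9992814558207598} 0.0187
top [0.01729281 0.51976012 1.10969125] 384.52667437988583 -0.08426252466527354
top dock [263.7 184.8] 0.66 [0.5649 0.1693 0.    ]
top plunger_knob [268.6 152.9] 0.45 [0.6483 0.1467 0.0665]
top bay0 [245.8 182.8] 0.95 [0.5706 0.2216 0.01  ]
top bay2 [245.8 182.8] 0.95 [0.5706 0.2216 0.01  ]
top bay4 [245.8 182.8] 0.95 [0.5706 0.2216 0.01  ]
[243.5 184.5] 0.96 [0.5656 0.2286 0.01  ]
[305.2 189. ] 0.92 [0.5488 0.0443 0.01  ]
[222.1 181.1] 0.77 [0.5771 0.2929 0.01  ]
[281.8 200.4] 0.55 [0.5159 0.1145 0.01  ]
[281.1 202.2] 0.89 [0.5105 0.1167 0.01  ]
scene [0.27412049 0.39130043 1.15036009] 401.59503604790933 -0.05719860577846535
scene dock [276.4 222.7] 0.81 [0.557  0.1701 0.    ]
scene plunger_knob [270.9 187.5] 0.39 [0.6617 0.1385 0.0665]
scene bay0 [260.4 222.1] 0.88 [0.5785 0.221  0.01  ]
scene bay2 [260.4 222.1] 0.88 [0.5785 0.221  0.01  ]
scene bay4 [260.4 222.1] 0.88 [0.5785 0.221  0.01  ]
[290. 217.] 0.73 [0.5502 0.1196 0.01  ]
[306.2 206.1] 0.62 [0.5676 0.0461 0.01  ]
[276.2 220.6] 0.56 [0.5585 0.1694 0.01  ]
[257.3 225.7] 0.5 [0.5691 0.2367 0.01  ]
[246.8 233.1] 0.49 [0.5568 0.2809 0.01  ]
[292.3 219.7] 0.72 [0.5355 0.1177 0.01  ]
```

Run:
```python
import cv2
a=cv2.imread("pics/top0.png");b=a[110:270,160:360]
cv2.imwrite("pics/top0c.png",cv2.resize(b,(750,600),interpolation=cv2.INTER_CUBIC))
```

```text
(no output)
```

View pics/top0c.png

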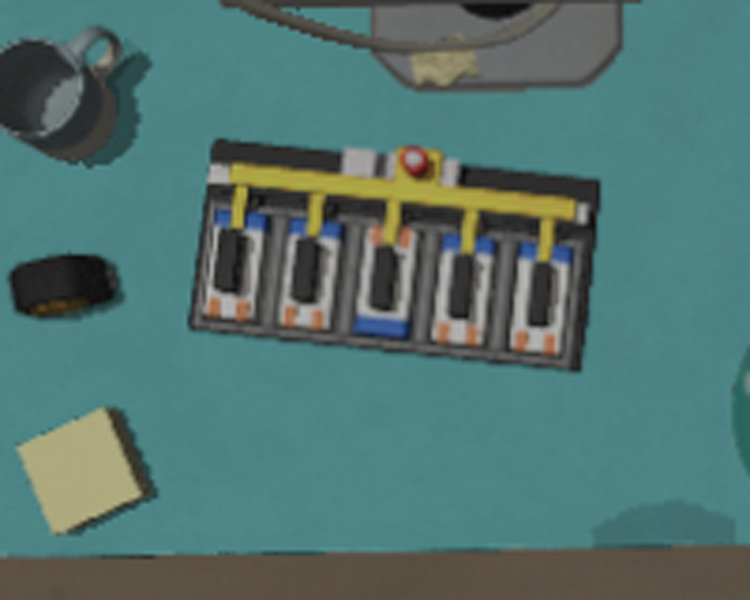

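View pics/scene0.png

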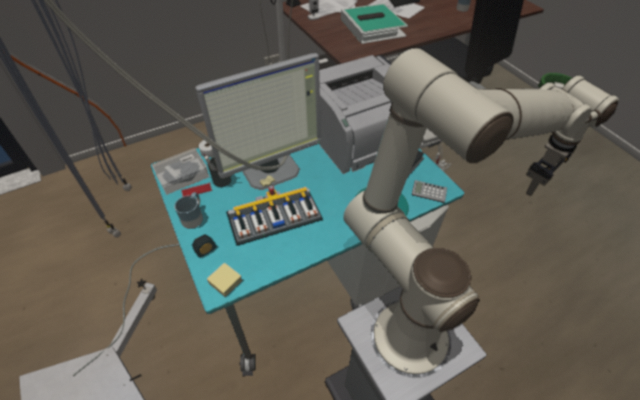

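The top crop shows all five bays occupied. Blue caps are at the rear in bays 0, 1, 3 and 4, while bay 2 sits right. The knob is at crop (415,160) and a monitor stands behind. Next I fit the dock pose.

Run:
```python
from h import *
from scipy.optimize import least_squares
im=get_image("top");sc=get_image("scene")
P=np.array([[213,140],[600,180],[578,370],[190,328],[415,160]])/3.75+[160,110]
D=np.array([[105,158,10],[105,-158,10],[-51,-158,18],[-51,158,18],[90,-15,81.5]])/1000
def w(p,X): c,s=np.cos(p[2]),np.sin(p[2]);return np.c_[p[0]+c*X[:,0]-s*X[:,1],p[1]+s*X[:,0]+c*X[:,1],X[:,2]]
f=lambda p:np.ravel([proj(im,x)-q for x,q in zip(w(p,D),P)])
r=least_squares(f,[.56,.17,-.1]);print(r.x,np.degrees(r.x[2]),f(r.x).round(1))
print(w(r.x,np.array([[.09,-.015,.0665],[0,-.12,.01],[0,-.06,.01],[0,.06,.01],[0,.12,.01]])).round(4))
a=im["frame"][20:220,150:470,::-1];b=sc["frame"][40:240,150:470,::-1]
cv2.imwrite("pics/ab.png",cv2.resize(np.vstack([a,b])[:, :],(480,600)))
b=np.hstack([im["frame"][60:180,180:370,::-1],sc["frame"][100:220,180:370,::-1]]);cv2.imwrite("pics/ab.png",cv2.resize(b,None,fx=2.1,fy=2.1))
for c,o in((im,1),(sc,1)): print(np.linalg.inv(np.eye(3))[0,0],-np.array(c["R"]).T@np.array(c["t"]))
```

```text
[ 0.55808317  0.16605148 -0.12368188] -7.0864495973500805 [-0.1 -0.4  0.6 -0.3  1.1  0.3 -1.4  0.3 -0.3  0. ]
[[0.6455 0.1401 0.0665]
 [0.5433 0.047  0.01  ]
 [0.5507 0.1065 0.01  ]
 [0.5655 0.2256 0.01  ]
 [0.5729 0.2851 0.01  ]]
1.0 [0.41862827 0.02979505 1.15140216]
1.0 [-0.2623704   0.45503813  1.12946381]
```

View pics/ab.png

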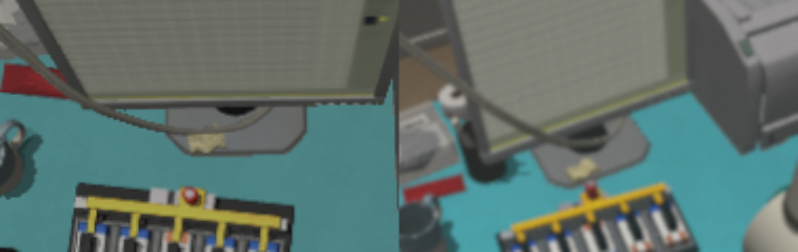

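Run:
```python
from h import *
im=get_image("top");sc=get_image("scene")
for a,b in(((219.5,111),(223.3,176.2)),((363,108),(318.6,138))):
    o1,v1=ray(im,a);o2,v2=ray(sc,b)
    k=np.linalg.lstsq(np.c_[v1,-v2],o2-o1,rcond=None)[0];print(o1+k[0]*v1,o2+k[1]*v2)
s=env.state();Q=Ro.from_quat(s["tool_rot"]).as_matrix();print(Q)
print(np.array(get_image("wrist")["tool_from_camera"]).round(3))
d=Q.T@(np.array([.52,.16,.29])-s["tcp_pos"]);print(d/.75,"steps",np.linalg.norm(d)/.0417)
print("yaw",np.degrees(np.arctan2(Q[1,0],Q[0,0])))
```

```text
[0.76306364 0.28037136 0.10346952] [0.76049669 0.27622968 0.10163547]
[ 0.76118801 -0.12165172  0.1151975 ] [ 0.76702775 -0.111972    0.11571332]
[[ 9.65403757e-01  2.60759634e-01 -3.84729221e-06]
 [ 2.60759634e-01 -9.65403756e-01 -1.17309211e-05]
 [-6.77314106e-06  1.03218568e-05 -1.00000000e+00]]
[[-0.001 -0.965 -0.264  0.075]
 [ 1.    -0.001 -0.    -0.001]
 [ 0.    -0.264  0.965 -0.171]
 [ 0.     0.     0.     1.   ]]
[ 0.72499367 -0.79180562 -0.10051383] steps 19.39341866420051
yaw 15.115140914808967
```

jog_arm:
  deltas:
    - [50,[0.267,-0.257,-0.0335],0]
    - [50,[0.267,-0.257,-0.0335],0]
    - [50,[0.267,-0.257,-0.0335],0]
    - [50,[0.267,-0.257,-0.0335],0]
    - [50,[0.267,-0.257,-0.0335],0]
    - [50,[0.267,-0.257,-0.0335],0]
    - [50,[0.267,-0.257,-0.0335],0]
    - [50,[0.267,-0.257,-0.0335],0]
  grip_force: 40

```text
t: 1.72
tcp_pos: [0.2953, -0.3133, 0.2405]
tool_rot: [0.991, 0.134, 0.001, 0.0]
contact_force: [-0.7, -0.4, 0.1]
gripper_width: 0.501
grasp_force: 0.0
```

jog_arm:
  deltas:
    - [50,[0.267,-0.257,-0.0335],0]
    - [50,[0.267,-0.257,-0.0335],0]
    - [50,[0.267,-0.257,-0.0335],0]
    - [50,[0.267,-0.257,-0.0335],0]
    - [50,[0.267,-0.257,-0.0335],0]
    - [50,[0.267,-0.257,-0.0335],0]
    - [50,[0.267,-0.257,-0.0335],0]
    - [50,[0.267,-0.257,-0.0335],0]

```text
t: 2.38
tcp_pos: [0.4381, -0.0752, 0.2655]
tool_rot: [0.991, 0.134, 0.001, -0.0]
contact_force: [0.2, 0.3, 0.0]
gripper_width: 0.501
grasp_force: 0.0
```

jog_arm:
  deltas:
    - [50,[0.267,-0.257,-0.0335],0.0617]
    - [50,[0.267,-0.257,-0.0335],0.0617]
    - [50,[0.267,-0.257,-0.0335],0.0617]
    - [50,[0.267,-0.257,-0.0335],0.0617]
    - [50,[0.267,-0.257,-0.0335],0.0617]
    - [50,[0.267,-0.257,-0.0335],0.0617]
    - [50,[0.267,-0.257,-0.0335],0.0617]
    - [50,[0.267,-0.257,-0.0335],0.0617]

```text
t: 3.05
tcp_pos: [0.5813, 0.1633, 0.2892]
tool_rot: [0.998, -0.06, 0.0, -0.001]
contact_force: [-0.7, -0.5, 0.0]
gripper_width: 0.503
grasp_force: 0.0
```

Run:
```python
from h import *
s=env.state();im=get_image("wrist");save(im,"w1.png");print(s["joint_pos"],im["mtx"],im["k1"])
for t in["plunger_knob","dock","bay0","pack_a","pack_a_contacts"]:
    for r in pinpoint("wrist",t)[:6]:
        z={"dock":0,"plunger_knob":.0665,"pack_a_contacts":.025}.get(t,.01)
        print(t,np.round(r["position"],1),round(r["confidence"],2),atz(im,r["position"],z,s).round(4))
```

```text
[7.30983882e-02 1.93862448e-01 1.41071665e+00 1.62521755e-03
 1.53660757e+00 1.76429137e+00] [[325.43442884   0.         317.41290674]
 [  0.         325.43442884 206.17700569]
 [  0.           0.           1.        ]] -0.01117540337799398
plunger_knob [359.4 189.1] 0.72 [0.5642 0.1148 0.0665]
plunger_knob [330.7 119.9] 0.67 [0.6508 0.1409 0.0665]
plunger_knob [402.9 216.4] 0.58 [0.5224 0.0632 0.0665]
bay0 [231.6 183.7] 0.87 [0.5806 0.2871 0.01  ]
bay0 [359.5 185.3] 0.8 [0.5566 0.1083 0.01  ]
bay0 [398.7 187.9] 0.7 [0.5462 0.0536 0.01  ]
pack_a [314.1 188.3] 0.89 [0.56   0.1724 0.01  ]
pack_a [356.7 188.4] 0.86 [0.5526 0.1127 0.01  ]
pack_a [274.8 184.1] 0.69 [0.5727 0.2267 0.01  ]
pack_a [229.1 189.4] 0.58 [0.5729 0.2922 0.01  ]
pack_a [403.  188.6] 0.57 [0.5444 0.0477 0.01  ]
pack_a_contacts [358.3 219.1] 0.61 [0.5119 0.1158 0.025 ]
```

View pics/w1.png

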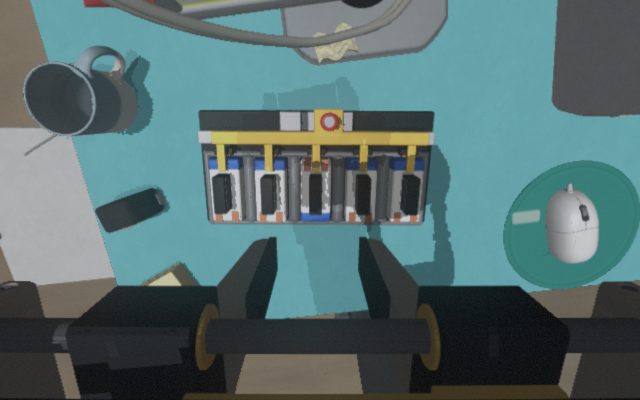

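```bash
cat > fit.py <<'E'
from h import *
from scipy.optimize import least_squares
def w(p,X): c,s=np.cos(p[2]),np.sin(p[2]);return np.c_[p[0]+c*X[:,0]-s*X[:,1],p[1]+s*X[:,0]+c*X[:,1],X[:,2]]
E
python3 - <<'E'
from fit import *
s=env.state();im=get_image("wrist");F=im["frame"].astype(int)
T=np.array(im["tool_from_camera"]);Q=Ro.from_quat(s["tool_rot"]).as_matrix()
def pw(X):
    c=T[:3,:3].T@(Q.T@(X-s["tcp_pos"])-T[:3,3]);p=c[:2]/c[2];p=p*(1+im["k1"]*(p@p));K=im["mtx"];return p*[K[0][0],K[1][1]]+[K[0][2],K[1][2]]
# red knob
m=((F[...,0]>110)&(F[...,1]<80)&(F[...,2]<80)).astype(np.uint8);m[:, :280]=0;m[:,380:]=0;m[:100]=0;m[140:]=0
ys,xs=np.nonzero(m);print("red",xs.min(),xs.max(),ys.min(),ys.max())
knob=((xs.min()+xs.max())/2,(ys.min()+ys.max())/2)
# base: non-teal dark
P=[(200,110.5),(433.5,111),(427,223.5),(208,223),knob];D=np.array([[105,158,10],[105,-158,10],[-51,-158,25.5],[-51,158,25.5],[90,-15,81.5]])/1000
P=np.array(P)
f=lambda p:np.ravel([pw(x)-q for x,q in zip(w(p,D),P)])
r=least_squares(f,[.558,.166,-.12],loss="soft_l1");print(r.x,np.degrees(r.x[2]),f(r.x).round(1))
b=im["frame"][100:235,190:445,::-1].copy();b=cv2.resize(b,None,fx=3.1,fy=3.1)
for y in(-120,-60,0,60,120):
    for x,yy,z in((0,0,68),(24,8,68),(24,-8,68),(-24,8,68),(-24,-8,68)):
        u=(pw(w(r.x,np.array([[x,y+yy,z]])/1000)[0])-[190,100])*3.1;cv2.circle(b,tuple(int(v) for v in u),2,(0,0,255),-1)
for y in(5,-35): 
    for z in(81.5,):
        u=(pw(w(r.x,np.array([[90,-15,z]])/1000)[0])-[190,100])*3.1;cv2.circle(b,tuple(int(v) for v in u),3,(0,255,0),-1)
cv2.imwrite("pics/w1f.png",b)
print(w(r.x,np.array([[.09,-.015,.0665],[0,-.12,.01],[0,-.06,.01],[0,.06,.01],[0,.12,.01]])).round(4))
E
```

```text
red 315 331 112 128
[ 0.55981616  0.16430425 -0.12464404] -7.141577349489559 [-3.4 -1.1  0.3 -2.1  0.5  0.4 -4.4  1.3  5.2  1.2]
[[0.6473 0.1382 0.0665]
 [0.5449 0.0452 0.01  ]
 [0.5524 0.1048 0.01  ]
 [0.5673 0.2238 0.01  ]
 [0.5747 0.2834 0.01  ]]
```

View pics/w1f.png

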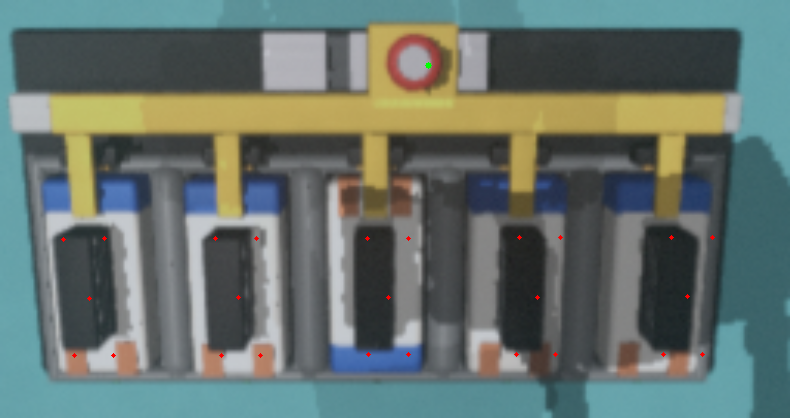

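```bash
cat >> fit.py <<'E'
def mk():
    s=env.state();im=get_image("wrist")
    T=np.array(im["tool_from_camera"]);Q=Ro.from_quat(s["tool_rot"]).as_matrix()
    def pw(X):
        c=T[:3,:3].T@(Q.T@(X-s["tcp_pos"])-T[:3,3]);p=c[:2]/c[2];p=p*(1+im["k1"]*(p@p));K=im["mtx"];return p*[K[0][0],K[1][1]]+[K[0][2],K[1][2]]
    return s,im,pw
def go(p,xyz,yawdeg=None):
    s=env.state();Q=Ro.from_quat(s["tool_rot"]).as_matrix();t=w(p,np.array([xyz]))[0];d=Q.T@(t-s["tcp_pos"])
    print("tgt",t.round(4),"shift",(d/.75).round(4),"rows",round(np.linalg.norm(d)/.0417,1),"turn",((np.degrees(np.arctan2(Q[1,0],Q[0,0])-p[2])+180)%360-180)/360,"tcp",s["tcp_pos"].round(4),"F",s["contact_force"].round(1),"q",s["joint_pos"].round(2))
E
python3 - <<'E'
from fit import *
s,im,pw=mk()
P=np.array([(12,29),(740,30),(713,380),(47,379),(414,62)])/3.1+[190,100]
D=np.array([[105,158,10],[105,-158,10],[-51,-158,25.5],[-51,158,25.5],[90,-15,81.5]])/1000
f=lambda p:np.ravel([pw(x)-q for x,q in zip(w(p,D),P)])
r=least_squares(f,[.558,.166,-.12],loss="soft_l1");print(list(r.x),np.degrees(r.x[2]),f(r.x).round(1))
b=im["frame"][100:235,190:445,::-1].copy();b=cv2.resize(b,None,fx=3.1,fy=3.1)
for y in(-120,-60,0,60,120):
    for x,yy,z in((0,0,68),(24,8,68),(24,-8,68),(-24,8,68),(-24,-8,68)):
        u=(pw(w(r.x,np.array([[x,y+yy,z]])/1000)[0])-[190,100])*3.1;cv2.circle(b,tuple(int(v) for v in u),2,(0,0,255),-1)
u=(pw(w(r.x,np.array([[90,-15,81.5]])/1000)[0])-[190,100])*3.1;cv2.circle(b,tuple(int(v) for v in u),3,(0,255,0),-1)
cv2.imwrite("pics/w1g.png",b)
go(r.x,[.09,-.015,.054])
E
```

```text
[np.float64(0.5614236711920776), np.float64(0.1697988513690302), np.float64(-0.12760511572213057)] -7.311234575156548 [-1.2 -1.   1.2 -1.1  3.6  1.  -5.6  1.1  0.   0.5]
tgt [0.6488 0.1435 0.054 ] shift [0.0949 0.0079 0.315 ] rows 5.9 turn 0.00029117407571356405 tcp [0.5788 0.1583 0.2902] F [-0.2 -0.6 -0.1] q [ 0.07  0.18  1.42 -0.    1.54  1.76]
```

View pics/w1g.png

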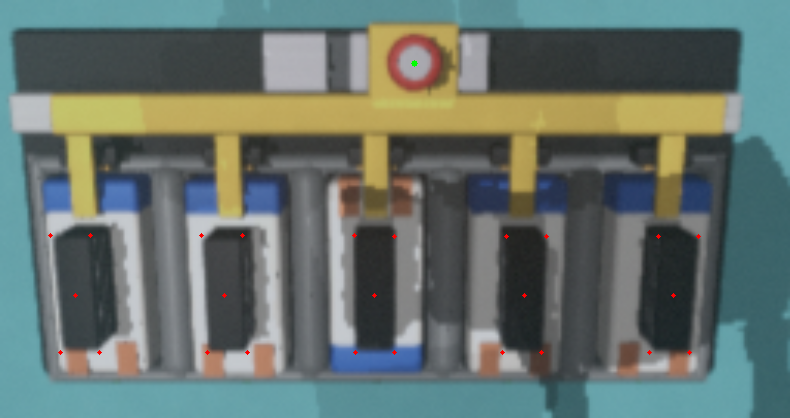

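jog_arm:
  deltas:
    - [50,[0.095,0.008,0],0]
    - [50,[0.095,0.008,0.02],0]
    - [50,[0.095,0.008,0.25],0]
    - [50,[0.095,0.008,0.25],0]
    - [50,[0.095,0.008,0.25],0]
    - [50,[0.095,0.008,0.25],0]
    - [50,[0.095,0.008,0.25],0]
    - [50,[0.095,0.008,0.25],0]

```text
t: 4.12
tcp_pos: [0.6463, 0.1442, 0.0993]
tool_rot: [0.998, -0.062, -0.004, 0.0]
contact_force: [-0.1, -0.4, -0.1]
gripper_width: 0.501
grasp_force: 0.0
```

Run:
```python
from fit import *
p=[.5614,.1698,-.1276]
s,im,pw=mk();save(im,"w2.png");go(p,[.09,-.015,.055])
```

```text
tgt [0.6488 0.1435 0.055 ] shift [-0.0001  0.0013  0.0642] rows 1.2 turn 0.0004797185766375062 tcp [0.649  0.1445 0.1032] F [ 0.2 -0.2  0.8] q [ 0.04  0.48  1.42 -0.    1.24  1.73]
```

View pics/w2.png

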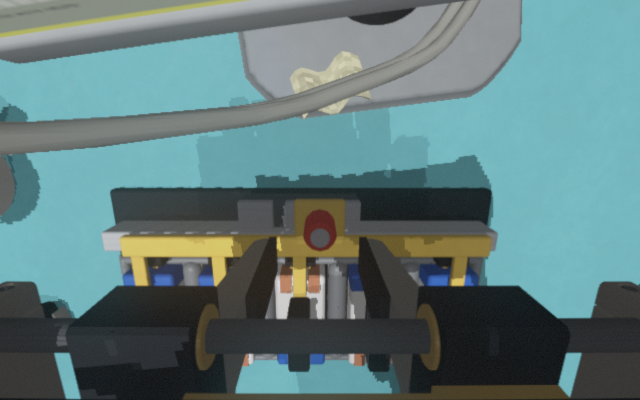

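jog_arm:
  deltas:
    - [50,[0,0.001,0.04],0]
    - [50,[0,0.001,0.0625],0]
    - [50,[0,0.001,0.0625],0]
    - [50,[0,0.001,0.0625],0]
    - [10,[0,0.001,0.0625],0]
    - [10,[0,0.001,0.0625],0]
    - [10,[0,0.001,0.0625],0]
    - [10,[0,0.001,0.0625],0]

```text
t: 4.83
tcp_pos: [0.6499, 0.1442, 0.0572]
tool_rot: [0.998, -0.062, 0.001, 0.0]
contact_force: [-0.1, -1.8, 0.3]
gripper_width: 0.234
grasp_force: 0.5
```

jog_arm:
  deltas:
    - [10,[0,0,0],0]
    - [10,[0,0,0],0]
    - [10,[0,0,0],0]
    - [10,[0,0,0],0]

```text
t: 5.17
tcp_pos: [0.6499, 0.1442, 0.057]
tool_rot: [0.998, -0.062, 0.001, 0.0]
contact_force: [-1.1, -1.3, 5.7]
gripper_width: 0.211
grasp_force: 40.0
```

Run:
```python
from fit import *
p=[.5614,.1698,-.1276]
go(p,[.09,-.015,.056]);s=env.state();print(s["gripper_width"]*92,s["grasp_force"])
```

```text
tgt [0.6488 0.1435 0.056 ] shift [-0.0014  0.0011  0.0013] rows 0.0 turn 0.0006022462017254624 tcp [0.6499 0.1442 0.057 ] F [-1.1 -1.3  5.7] q [ 0.04  0.54  1.44 -0.    1.16  1.73]
19.368937630254145 40.001864433288574
```

jog_arm:
  deltas:
    - [10,[0,0,-0.008],0]
    - [10,[0,0,-0.0147],0]
    - [10,[0,0,-0.0147],0]
    - [10,[0,-0.02,-0.0147],0]
    - [10,[0,-0.04,-0.0147],0]
    - [10,[0,-0.04,-0.0147],0]
    - [10,[0,-0.04,-0.0147],0]
    - [10,[0,-0.04,-0.0147],0]

```text
t: 5.83
tcp_pos: [0.6535, 0.1745, 0.0662]
tool_rot: [0.998, -0.062, 0.001, -0.0]
contact_force: [6.9, -0.6, -3.9]
gripper_width: 0.202
grasp_force: 40.0
```

jog_arm:
  deltas:
    - [10,[0,0,0.008],0]
    - [10,[0,0,0.0147],0]
    - [10,[0,0,0.0147],0]
    - [10,[0,0,0.0147],0]
    - [10,[0,0,0.0147],0]
    - [10,[0,0,0.0147],0]

```text
t: 6.33
tcp_pos: [0.6536, 0.1743, 0.057]
tool_rot: [0.998, -0.062, 0.001, -0.0]
contact_force: [1.6, -0.9, 4.4]
gripper_width: 0.21
grasp_force: 40.0
```

Run:
```python
from fit import *
p=[.5614,.1698,-.1276]
go(p,[.09,.015,.056]);s=env.state();print(s["gripper_width"]*92,s["grasp_force"])
s,im,pw=mk();save(im,"w3.png")
```

```text
tgt [0.6526 0.1732 0.056 ] shift [-0.0012  0.0016  0.0013] rows 0.0 turn 0.0005975899701626177 tcp [0.6536 0.1743 0.057 ] F [ 1.6 -0.9  4.4] q [0.08 0.56 1.41 0.   1.17 1.78]
19.29644484487727 40.001564025878906
```

View pics/w3.png

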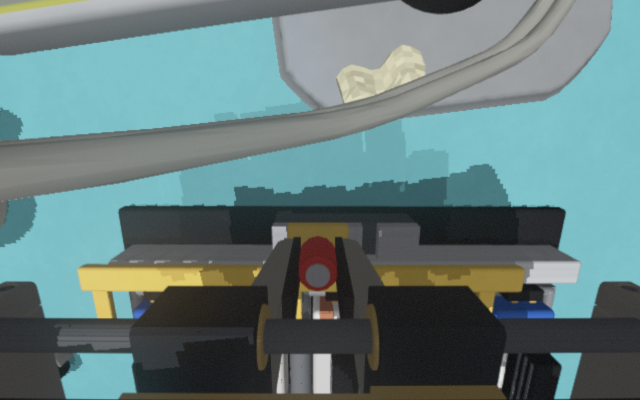

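jog_arm:
  deltas:
    - [45,[0,0,0],0]
    - [45,[0,0,0],0]
    - [45,[0,0,0],0]
    - [45,[0,0,-0.13],0]
    - [45,[0,0,-0.13],0]
    - [45,[0,0,-0.13],0]
    - [45,[-0.12,0.18,-0.13],0]
    - [45,[-0.12,0.18,-0.13],0]

```text
t: 7.05
tcp_pos: [0.599, 0.1113, 0.1544]
tool_rot: [0.998, -0.061, 0.002, -0.0]
contact_force: [-0.3, -1.4, 0.4]
gripper_width: 0.449
grasp_force: 0.0
```

jog_arm:
  deltas:
    - [45,[-0.06,0.09,0],0]
    - [45,[-0.06,0.09,0],0]
    - [45,[-0.06,0.09,0],0]
    - [45,[-0.06,0.09,0],0]
    - [45,[-0.06,0.09,0.04],0]
    - [45,[-0.06,0.09,0.04],0]

```text
t: 7.55
tcp_pos: [0.5431, 0.0505, 0.1192]
tool_rot: [0.998, -0.062, -0.003, -0.0]
contact_force: [-0.1, 0.3, -1.8]
gripper_width: 0.449
grasp_force: 0.0
```

Run:
```python
from fit import *
p=[.5614,.1698,-.1276]
s,im,pw=mk();save(im,"w4.png")
go(p,[0,-.12,.044])
```

```text
tgt [0.5461 0.0508 0.044 ] shift [ 0.0039 -0.0006  0.1022] rows 1.8 turn 0.0007178988062780118 tcp [0.5436 0.0506 0.1207] F [-0.6 -0.1 -0.4] q [-0.13  0.18  1.77  0.    1.2   1.56]
```

View pics/w4.png

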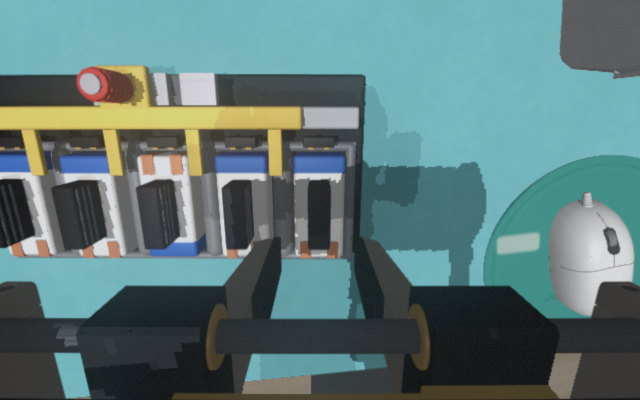

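Run:
```python
from fit import *
p=[.5614,.1698,-.1276]
s,im,pw=mk()
for x,z in((24,.04),(24,.068),(-24,.068),(-42,.04),(42,.04),(-51,.0255),(105,.01)): print(x,z,pw(w(p,np.array([[x/1000,-.12,z]]))[0]).round(1))
g=im["frame"].mean(2)[:,317:324].mean(1).astype(int);print(list(enumerate(g))[120:265])
```

```text
24 0.04 [318.7 180.2]
24 0.068 [318.8 187.9]
-24 0.068 [318.5 251.2]
-42 0.04 [318.3 257.6]
42 0.04 [318.8 157.2]
-51 0.0255 [318.2 260. ]
105 0.01 [319.1  74.4]
[(120, np.int64(180)), (121, np.int64(180)), (122, np.int64(180)), (123, np.int64(182)), (124, np.int64(182)), (125, np.int64(183)), (126, np.int64(181)), (127, np.int64(172)), (128, np.int64(150)), (129, np.int64(110)), (130, np.int64(66)), (131, np.int64(64)), (132, np.int64(63)), (133, np.int64(63)), (134, np.int64(62)), (135, np.int64(59)), (136, np.int64(49)), (137, np.int64(49)), (138, np.int64(62)), (139, np.int64(76)), (140, np.int64(75)), (141, np.int64(73)), (142, np.int64(73)), (143, np.int64(71)), (144, np.int64(70)), (145, np.int64(68)), (146, np.int64(65)), (147, np.int64(68)), (148, np.int64(89)), (149, np.int64(105)), (150, np.int64(100)), (151, np.int64(80)), (152, np.int64(61)), (153, np.int64(62)), (154, np.int64(63)), (155, np.int64(69)), (156, np.int64(85)), (157, np.int64(102)), (158, np.int64(113)), (159, np.int64(122)), (160, np.int64(126)), (161, np.int64(125)), (162, np.int64(124)), (163, np.int64(1
[... 1457 characters left out ...]
p.int64(36)), (233, np.int64(36)), (234, np.int64(38)), (235, np.int64(41)), (236, np.int64(41)), (237, np.int64(40)), (238, np.int64(39)), (239, np.int64(41)), (240, np.int64(40)), (241, np.int64(41)), (242, np.int64(39)), (243, np.int64(41)), (244, np.int64(41)), (245, np.int64(40)), (246, np.int64(41)), (247, np.int64(41)), (248, np.int64(47)), (249, np.int64(85)), (250, np.int64(128)), (251, np.int64(144)), (252, np.int64(150)), (253, np.int64(174)), (254, np.int64(201)), (255, np.int64(193)), (256, np.int64(155)), (257, np.int64(121)), (258, np.int64(122)), (259, np.int64(138)), (260, np.int64(143)), (261, np.int64(144)), (262, np.int64(144)), (263, np.int64(143)), (264, np.int64(143))]
```

jog_arm:
  deltas:
    - [45,[0.0045,-0.0005,0.05],0]
    - [45,[0.0045,-0.0005,0.09],0]
    - [45,[0.0045,-0.0005,0.1015],0]
    - [45,[0.0045,-0.0005,0.1015],0]
    - [45,[0.0045,-0.0005,0.1015],0]
    - [5,[0.0045,-0.0005,0.1015],0]
    - [5,[0.0045,-0.0005,0.1015],0]
    - [5,[0.0045,-0.0005,0.1015],0]
  grip_force: 55

```text
t: 8.32
tcp_pos: [0.55, 0.0494, 0.0488]
tool_rot: [0.998, -0.062, 0.002, 0.0]
contact_force: [1.0, 0.5, 0.4]
gripper_width: 0.257
grasp_force: 0.0
```

jog_arm:
  deltas:
    - [5,[0,0,0],0]
    - [5,[0,0,0],0]
    - [5,[0,0,0],0]
    - [5,[0,0,-0.01],0]
    - [5,[0,0,-0.05],0]
    - [5,[0,0,-0.1],0]
    - [5,[0,0,-0.1133],0]
    - [5,[0,0,-0.1133],0]

```text
t: 8.98
tcp_pos: [0.5513, 0.0492, 0.1358]
tool_rot: [0.998, -0.062, 0.004, 0.0]
contact_force: [0.3, -0.8, -0.3]
gripper_width: 0.171
grasp_force: 55.0
```

Run:
```python
from fit import *
p=[.5614,.1698,-.1276]
s,im,pw=mk();save(im,"w5.png")
go(p,[0,-.12,.044]);print(s["gripper_width"]*92)
```

```text
tgt [0.5461 0.0508 0.044 ] shift [-0.005  -0.0012  0.1186] rows 2.1 turn 0.0005995007673137012 tcp [0.5495 0.0494 0.133 ] F [ 0.1 -0.4 -1.4] q [-0.13  0.17  1.75  0.    1.22  1.57]
15.737664469433355
```

View pics/w5.png

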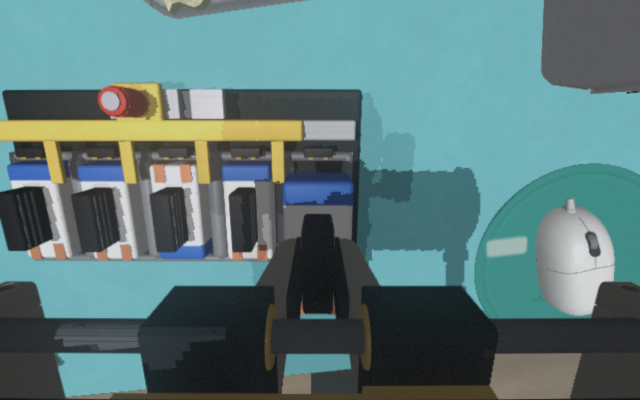

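jog_arm:
  deltas:
    - [5,[0,0,0],-0.125]
    - [5,[0,0,0],-0.125]
    - [5,[0,0,0],-0.125]
    - [5,[0,0,0],-0.125]
    - [5,[0,0,0],-0.125]
    - [5,[0,0,0],-0.125]
    - [5,[0,0,0],-0.125]
    - [5,[0,0,0],-0.125]

```text
t: 9.7
tcp_pos: [0.5467, 0.0497, 0.129]
tool_rot: [0.946, 0.325, -0.002, -0.001]
contact_force: [0.5, 0.4, -1.0]
gripper_width: 0.168
grasp_force: 55.0
```

jog_arm:
  deltas:
    - [5,[0,0,0],-0.125]
    - [5,[0,0,0],-0.125]
    - [5,[0,0,0],-0.125]
    - [5,[0,0,0],-0.125]
    - [5,[0,0,0],-0.125]
    - [5,[0,0,0],-0.125]
    - [5,[0,0,0],-0.125]
    - [5,[0,0,0],-0.125]

```text
t: 10.37
tcp_pos: [0.5473, 0.0496, 0.13]
tool_rot: [0.75, 0.662, -0.001, -0.001]
contact_force: [0.2, 0.4, -1.4]
gripper_width: 0.167
grasp_force: 55.0
```

jog_arm:
  deltas:
    - [5,[0,0,0],-0.125]
    - [5,[0,0,0],-0.125]
    - [5,[0,0,0],-0.125]
    - [5,[0,0,0],-0.125]
    - [5,[0,0,0],-0.125]
    - [5,[0,0,0],-0.125]
    - [5,[0,0,0],-0.125]
    - [5,[0,0,0],-0.125]

```text
t: 11.03
tcp_pos: [0.5477, 0.0496, 0.1306]
tool_rot: [0.44, 0.898, -0.0, -0.001]
contact_force: [-0.6, -0.5, -1.3]
gripper_width: 0.168
grasp_force: 55.0
```

jog_arm:
  deltas:
    - [5,[0,0,0],-0.125]
    - [5,[0,0,0],-0.125]
    - [5,[0,0,0],-0.125]
    - [5,[0,0,0],-0.125]
    - [5,[0,0,0],-0.125]
    - [5,[0,0,0],-0.125]
    - [5,[0,0,0],-0.125]
    - [5,[0,0,0],-0.125]

```text
t: 11.7
tcp_pos: [0.5481, 0.0496, 0.131]
tool_rot: [0.063, 0.998, 0.0, -0.001]
contact_force: [-0.1, -0.1, -1.6]
gripper_width: 0.172
grasp_force: 5.5
```

jog_arm:
  deltas:
    - [5,[0,0,0],0]
    - [5,[0,0,0],0]
    - [5,[0,0,0],0]
    - [5,[0,0,0],0]

```text
t: 12.03
tcp_pos: [0.5486, 0.0495, 0.1318]
tool_rot: [0.062, 0.998, 0.0, -0.0]
contact_force: [-0.4, -0.7, -1.4]
gripper_width: 0.167
grasp_force: 55.0
```

Run:
```python
from fit import *
p=[.5614,.1698,-.1276]
s,im,pw=mk();save(im,"w6.png")
go(p,[-.0032,-.12,.044]);print(s["gripper_width"]*92,s["grasp_force"])
```

```text
tgt [0.543  0.0512 0.044 ] shift [0.0078 0.0013 0.1172] rows 2.1 turn -0.4995394664438955 tcp [0.5486 0.0495 0.1319] F [ 0.4  0.1 -0.9] q [-0.13  0.17  1.75 -0.    1.22 -1.58]
15.361631213337837 54.99906241893768
```

View pics/w6.png

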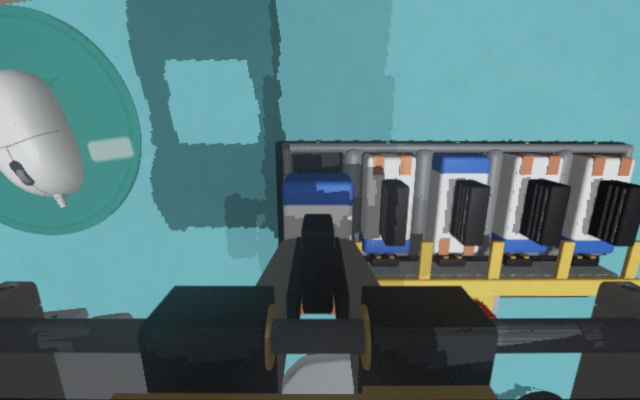

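Run:
```python
from fit import *
s,im,pw=mk();Q=Ro.from_quat(s["tool_rot"]).as_matrix()
for x in(.0389,.042):
  for z in(.004,.008,.034): print(x,z,pw(Q@[x,0,z]+s["tcp_pos"]).round(1))
g=im["frame"][:,300:305].mean(1).astype(int)
print([(i,*map(int,v)) for i,v in enumerate(g) if 160<i<220][::1])
```

```text
0.0389 0.004 [315.  182.8]
0.0389 0.008 [315.1 181.4]
0.0389 0.034 [315.4 173.7]
0.042 0.004 [315.  177.2]
0.042 0.008 [315.  175.9]
0.042 0.034 [315.3 168.9]
[(161, 33, 42, 46), (162, 34, 43, 48), (163, 32, 41, 45), (164, 33, 41, 47), (165, 33, 41, 47), (166, 32, 41, 46), (167, 32, 40, 45), (168, 29, 39, 43), (169, 26, 36, 41), (170, 27, 37, 41), (171, 27, 37, 42), (172, 27, 40, 54), (173, 27, 44, 72), (174, 29, 48, 80), (175, 29, 49, 81), (176, 28, 48, 81), (177, 29, 48, 81), (178, 29, 48, 82), (179, 30, 50, 83), (180, 30, 50, 85), (181, 32, 55, 93), (182, 34, 58, 102), (183, 36, 61, 108), (184, 36, 62, 109), (185, 40, 66, 114), (186, 40, 67, 115), (187, 40, 67, 116), (188, 40, 66, 116), (189, 39, 66, 116), (190, 40, 67, 116), (191, 39, 66, 115), (192, 39, 66, 114), (193, 39, 65, 115), (194, 40, 65, 115), (195, 40, 65, 115), (196, 39, 64, 115), (197, 39, 65, 114), (198, 38, 64, 113), (199, 37, 63, 112), (200, 39, 63, 113), (201, 38, 63, 113), (202, 36, 62, 112), (203, 39, 64, 112), (204, 67, 83, 117), (205, 112, 119, 131), (206, 139, 140, 141), (207, 142, 143, 143), (208, 143, 143, 143), (209, 143, 143, 143), (210, 142, 142, 142), (211, 143, 143, 143), (212, 143, 143, 143), (213, 142, 142, 142), (214, 139, 139, 139), (215, 132, 132, 133), (216, 123, 124, 124), (217, 108, 109, 110), (218, 89, 90, 91), (219, 85, 87, 88)]
```

jog_arm:
  deltas:
    - [5,[0.0076,0.0013,0],0]
    - [5,[0.0076,0.0013,0.03],0]
    - [5,[0.0076,0.0013,0.06],0]
    - [5,[0.0076,0.0013,0.06],0]
    - [5,[0.0076,0.0013,0.06],0]
    - [5,[0.0076,0.0013,0.06],0]
    - [5,[0.0076,0.0013,0.06],0]
    - [5,[0.0076,0.0013,0.06],0]

```text
t: 12.8
tcp_pos: [0.5442, 0.051, 0.0885]
tool_rot: [0.062, 0.998, -0.0, 0.001]
contact_force: [0.1, -0.2, -0.8]
gripper_width: 0.168
grasp_force: 55.0
```

Run:
```python
from fit import *
p=[.5614,.1698,-.1276]
go(p,[-.003,-.12,.046])
```

```text
tgt [0.5432 0.0512 0.046 ] shift [ 0.0015 -0.      0.0566] rows 1.0 turn -0.4994102142461688 tcp [0.5442 0.051  0.0885] F [ 0.1 -0.2 -0.8] q [-0.13  0.22  1.79 -0.    1.13 -1.57]
```

jog_arm:
  deltas:
    - [5,[0.0012,0,0.02],0]
    - [5,[0.0012,0,0.04],0]
    - [5,[0.0012,0,0.05],0]
    - [5,[0.0012,0,0.056],0]
    - [5,[0.0012,0,0.056],0]
    - [5,[0.0012,0,0.056],0]
    - [5,[0.0012,0,0.056],0]

```text
t: 13.38
tcp_pos: [0.5424, 0.0513, 0.0481]
tool_rot: [0.062, 0.998, -0.0, -0.0]
contact_force: [-10.4, 0.1, 17.9]
gripper_width: 0.169
grasp_force: 55.0
```

Run:
```python
from fit import *
p=[.5614,.1698,-.1276]
go(p,[-.003,-.12,.046])
```

```text
tgt [0.5432 0.0512 0.046 ] shift [-0.001  -0.      0.0027] rows 0.1 turn -0.4993197987351547 tcp [0.5424 0.0513 0.0481] F [-10.4   0.1  17.9] q [-0.13  0.28  1.81 -0.    1.05 -1.57]
```

jog_arm:
  deltas:
    - [45,[0,0,0],0]
    - [45,[0,0,0],0]
    - [45,[0,0,0],0]
    - [45,[0,0,-0.1],0]
    - [45,[0,0,-0.1],0]
    - [45,[-0.005,0.08,-0.1],0]
    - [45,[-0.005,0.08,-0.1],0]
    - [45,[-0.005,0.08,-0.1],0]

```text
t: 14.05
tcp_pos: [0.5542, 0.1132, 0.1209]
tool_rot: [0.061, 0.998, 0.001, 0.001]
contact_force: [-0.8, -0.3, -0.0]
gripper_width: 0.449
grasp_force: 0.0
```

jog_arm:
  deltas:
    - [45,[0,0,0],0]
    - [45,[0,0,0],0]
    - [45,[0,0,0],0]
    - [45,[0,0,0],0]
    - [45,[0,0,0],0]
    - [45,[0,0,0],0]
    - [45,[0,0,0],0]
    - [45,[0,0,0],0]

```text
t: 14.72
tcp_pos: [0.5533, 0.1102, 0.12]
tool_rot: [0.062, 0.998, 0.0, -0.0]
contact_force: [0.3, 0.1, 0.6]
gripper_width: 0.454
grasp_force: 0.0
```

Run:
```python
from fit import *
p=[.5614,.1698,-.1276]
s,im,pw=mk();save(im,"w7.png")
go(p,[0,-.06,.047])
for y in(-.06,-.12):
  for x,z in((-24,.04),(-24,.068),(24,.068),(-42,.04),(42,.04)): print(y,x,z,pw(w(p,np.array([[x/1000,y,z]]))[0]).round(1))
b=im["frame"][130:290,170:430,::-1];cv2.imwrite("pics/w7c.png",cv2.resize(b,None,fx=3,fy=3))
```

```text
tgt [0.5538 0.1103 0.047 ] shift [-0.0006  0.0001  0.0973] rows 1.7 turn -0.4994345470722943 tcp [0.5533 0.1102 0.1199] F [-0.7 -0.1  1. ] q [-0.02  0.22  1.72 -0.    1.2  -1.46]
-0.06 -24 0.04 [316.1 183.3]
-0.06 -24 0.068 [315.9 191.1]
-0.06 24 0.068 [315.8 254.4]
-0.06 -42 0.04 [316.1 160.4]
-0.06 42 0.04 [315.9 260.8]
-0.12 -24 0.04 [239.7 183.1]
-0.12 -24 0.068 [230.5 190.9]
-0.12 24 0.068 [234.8 254.2]
-0.12 -42 0.04 [238.3 160.2]
-0.12 42 0.04 [244.4 260.5]
```

View pics/w7c.png

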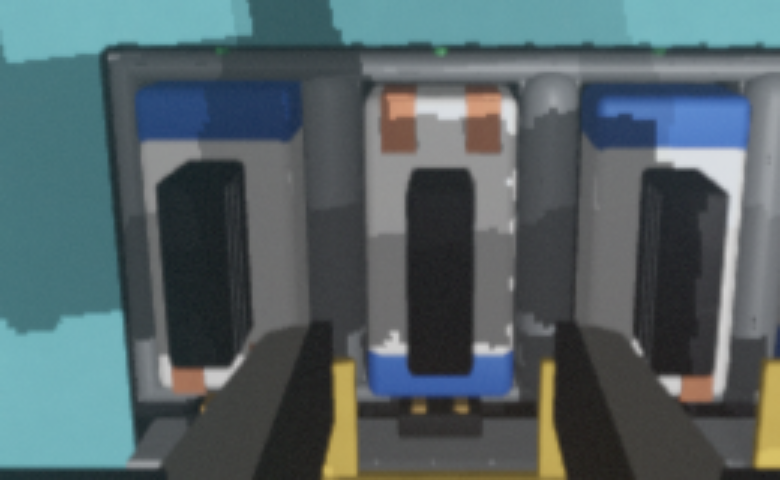

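jog_arm:
  deltas:
    - [45,[-0.0005,0,0.04],0]
    - [45,[-0.0005,0,0.08],0]
    - [45,[-0.0005,0,0.0965],0]
    - [45,[-0.0005,0,0.0965],0]
    - [45,[-0.0005,0,0.0965],0]
    - [45,[-0.0005,0,0.0965],0]
    - [5,[-0.0005,0,0.0965],0]
    - [5,[-0.0005,0,0.0965],0]

```text
t: 15.43
tcp_pos: [0.555, 0.1103, 0.0493]
tool_rot: [0.062, 0.998, 0.0, 0.002]
contact_force: [0.3, 0.8, 0.1]
gripper_width: 0.327
grasp_force: 0.0
```

jog_arm:
  deltas:
    - [5,[0,0,0],0]
    - [5,[0,0,0],0]
    - [5,[0,0,0],0]
    - [5,[0,0,0],0]
    - [5,[0,0,0],0]

```text
t: 15.85
tcp_pos: [0.5541, 0.1102, 0.0482]
tool_rot: [0.062, 0.998, -0.0, 0.0]
contact_force: [-0.1, -0.5, 4.2]
gripper_width: 0.169
grasp_force: 54.9
```

jog_arm:
  deltas:
    - [5,[0,0,-0.01],0]
    - [5,[0,0,-0.05],0]
    - [5,[0,0,-0.1],0]
    - [5,[0,0,-0.1133],0]
    - [5,[0,0,-0.1133],0]
    - [5,[0,0,-0.1133],0.03]
    - [5,[0,0,-0.1133],0.05]
    - [5,[0,0,-0.1133],0.05]

```text
t: 16.52
tcp_pos: [0.5519, 0.1104, 0.1298]
tool_rot: [0.22, 0.975, -0.0, -0.002]
contact_force: [-0.5, 0.6, -2.3]
gripper_width: 0.171
grasp_force: 55.0
```

jog_arm:
  deltas:
    - [5,[0,0,0],0.15]
    - [5,[0,0,0],0.15]
    - [5,[0,0,0],0.15]
    - [5,[0,0,0],0.15]
    - [5,[0,0,0],0.15]
    - [5,[0,0,0],0.15]
    - [5,[0,0,0],0.15]
    - [5,[0,0,0],0.15]

```text
t: 17.18
tcp_pos: [0.5519, 0.1104, 0.1296]
tool_rot: [0.639, 0.769, -0.001, -0.002]
contact_force: [1.2, -0.9, -2.7]
gripper_width: 0.169
grasp_force: 55.0
```

jog_arm:
  deltas:
    - [5,[0,0,0],0.15]
    - [5,[0,0,0],0.15]
    - [5,[0,0,0],0.15]
    - [5,[0,0,0],0.15]
    - [5,[0,0,0],0.15]
    - [5,[0,0,0],0.15]
    - [5,[0,0,0],0.15]
    - [5,[0,0,0],0.15]

```text
t: 17.85
tcp_pos: [0.5519, 0.1104, 0.1296]
tool_rot: [0.919, 0.395, -0.002, -0.001]
contact_force: [-0.5, -0.4, -2.3]
gripper_width: 0.167
grasp_force: 55.0
```

jog_arm:
  deltas:
    - [5,[0,0,0],0.15]
    - [5,[0,0,0],0.15]
    - [5,[0,0,0],0.15]
    - [5,[0,0,0],0.15]
    - [5,[0,0,0],0.15]
    - [5,[0,0,0],0.15]
    - [5,[0,0,0],0.15]
    - [5,[0,0,0],0.15]

```text
t: 18.52
tcp_pos: [0.5519, 0.1104, 0.1296]
tool_rot: [0.998, -0.065, -0.002, 0.0]
contact_force: [0.3, 0.8, -2.5]
gripper_width: 0.167
grasp_force: 55.0
```

jog_arm:
  deltas:
    - [5,[0,0,0],0]
    - [5,[0,0,0],0]
    - [5,[0,0,0],0]
    - [5,[0,0,0],0]
    - [5,[0,0,0],0]
    - [5,[0,0,0],0]

```text
t: 19.02
tcp_pos: [0.5537, 0.1103, 0.1324]
tool_rot: [0.998, -0.062, -0.0, -0.0]
contact_force: [-0.5, 0.2, -2.3]
gripper_width: 0.17
grasp_force: 55.0
```

```bash
cat > chk.py <<'E'
from fit import *
import sys
p=[.5614,.1698,-.1276]
y=float(sys.argv[1]);s,im,pw=mk();Q=Ro.from_quat(s["tool_rot"]).as_matrix()
save(im,sys.argv[2])
go(p,[0,y,.048]);print("w",s["gripper_width"]*92)
g=im["frame"][:,300:305].mean(1).astype(int);bl=g[:,2]-g[:,0]
print("cap rows",[(i,int(b)) for i,b in enumerate(bl) if 162<i<212])
for x in(.038,.04,.042,.044): print(x,[pw(Q@[x,0,z]+s["tcp_pos"]).round(1)[1] for z in(.008,.038)])
E
python3 chk.py -.06 w8.png
```

```text
tgt [0.5538 0.1103 0.048 ] shift [0.     0.     0.1127] rows 2.0 turn 0.0006525307131247536 tcp [0.5537 0.1103 0.1326] F [ 1.3 -0.5 -1.2] q [-0.02  0.21  1.71  0.    1.23  1.68]
w 15.631932871366518
cap rows [(163, -9), (164, -10), (165, -9), (166, -9), (167, -9), (168, -9), (169, -8), (170, -9), (171, -18), (172, -33), (173, -36), (174, -35), (175, -35), (176, -39), (177, -62), (178, -77), (179, -78), (180, -84), (181, -84), (182, -84), (183, -84), (184, -83), (185, -84), (186, -84), (187, -83), (188, -83), (189, -84), (190, -83), (191, -83), (192, -83), (193, -83), (194, -83), (195, -82), (196, -82), (197, -82), (198, -82), (199, -82), (200, -82), (201, -75), (202, -50), (203, -26), (204, -10), (205, -3), (206, -2), (207, -2), (208, -2), (209, -2), (210, -3), (211, -2)]
0.038 [np.float64(184.9), np.float64(175.7)]
0.04 [np.float64(181.4), np.float64(172.6)]
0.042 [np.float64(177.9), np.float64(169.6)]
0.044 [np.float64(174.3), np.float64(166.5)]
```

jog_arm:
  deltas:
    - [5,[0.0005,0,0.03],0]
    - [5,[0.0005,0,0.06],0]
    - [5,[0.0005,0,0.08],0]
    - [5,[0.0005,0,0.095],0]
    - [5,[0.0005,0,0.105],0]
    - [5,[0.0005,0,0.112],0]
    - [5,[0.0005,0,0.112],0]
    - [5,[0.0005,0,0.112],0]

```text
t: 19.73
tcp_pos: [0.555, 0.1103, 0.0494]
tool_rot: [0.998, -0.062, 0.001, -0.0]
contact_force: [-0.6, 0.5, -2.1]
gripper_width: 0.171
grasp_force: 55.0
```

jog_arm:
  deltas:
    - [5,[0,0,0],0]
    - [5,[0,0,0],0]
    - [5,[0,0,0],0]
    - [5,[0,0,0],0]

```text
t: 20.07
tcp_pos: [0.5542, 0.1102, 0.0487]
tool_rot: [0.998, -0.062, 0.0, -0.0]
contact_force: [0.0, -0.1, -2.6]
gripper_width: 0.168
grasp_force: 55.0
```

jog_arm:
  deltas:
    - [45,[0,0,0],0]
    - [45,[0,0,0],0]
    - [45,[0,0,0],0]
    - [45,[0,0,-0.1],0]
    - [45,[0,0,-0.1],0]
    - [45,[-0.001,-0.16,-0.1],0]
    - [45,[-0.001,-0.16,-0.1],0]
    - [45,[-0.001,-0.16,-0.1],0]

```text
t: 20.73
tcp_pos: [0.5692, 0.2312, 0.1252]
tool_rot: [0.998, -0.063, 0.001, -0.001]
contact_force: [-0.1, 0.7, -0.3]
gripper_width: 0.446
grasp_force: 0.0
```

jog_arm:
  deltas:
    - [45,[0,0,0],0]
    - [45,[0,0,0],0]
    - [45,[0,0,0],0]
    - [45,[0,0,0],0]
    - [45,[0,0,0],0]
    - [45,[0,0,0],0]
    - [45,[0,0,0],0]

```text
t: 21.32
tcp_pos: [0.5683, 0.2286, 0.1236]
tool_rot: [0.998, -0.063, -0.0, 0.0]
contact_force: [-0.0, 0.5, 0.4]
gripper_width: 0.453
grasp_force: 0.0
```

Run:
```python
from fit import *
p=[.5614,.1698,-.1276]
s,im,pw=mk();save(im,"w9.png")
go(p,[0,.06,.048])
for x,z in((24,.04),(24,.068),(-24,.068),(-42,.04),(42,.04)): print(x,z,pw(w(p,np.array([[x/1000,.06,z]]))[0]).round(1))
b=im["frame"][130:280,230:490,::-1];cv2.imwrite("pics/w9c.png",cv2.resize(b,None,fx=3,fy=3))
```

```text
tgt [0.569  0.2293 0.048 ] shift [ 0.0009 -0.0009  0.1008] rows 1.8 turn 0.00043188064891666047 tcp [0.5683 0.2288 0.1236] F [0.5 0.3 0.5] q [ 0.19  0.33  1.57 -0.    1.23  1.88]
24 0.04 [318.2 182.3]
24 0.068 [318.3 189.9]
-24 0.068 [318.1 252.3]
-42 0.04 [318.  258.8]
42 0.04 [318.2 159.7]
```

View pics/w9c.png

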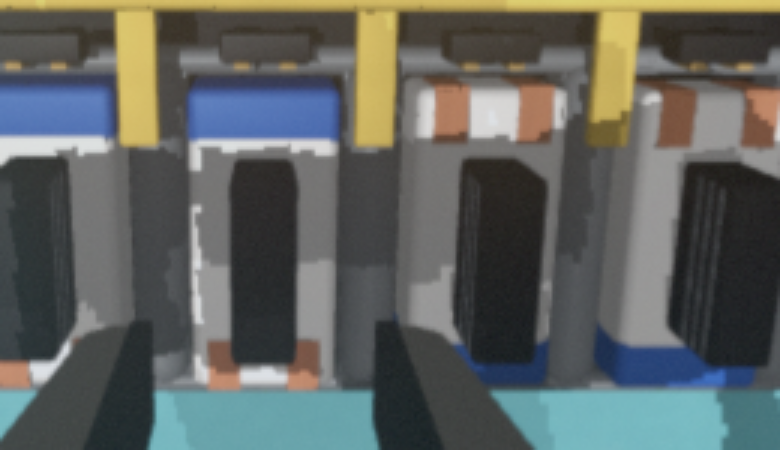

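jog_arm:
  deltas:
    - [45,[0.001,-0.0009,0.04],0]
    - [45,[0.001,-0.0009,0.08],0]
    - [45,[0.001,-0.0009,0.1],0]
    - [45,[0.001,-0.0009,0.1],0]
    - [45,[0.001,-0.0009,0.1],0]
    - [45,[0.001,-0.0009,0.1],0]
    - [5,[0.001,-0.0009,0.1],0]
    - [5,[0.001,-0.0009,0.1],0]

```text
t: 22.03
tcp_pos: [0.5704, 0.2302, 0.0504]
tool_rot: [0.998, -0.062, 0.002, -0.0]
contact_force: [-0.3, -0.3, -0.3]
gripper_width: 0.328
grasp_force: 0.0
```

jog_arm:
  deltas:
    - [5,[0,0,0],0]
    - [5,[0,0,0],0]
    - [5,[0,0,0],0]
    - [5,[0,0,0],0]
    - [5,[0,0,0],0]

```text
t: 22.45
tcp_pos: [0.5694, 0.2299, 0.0492]
tool_rot: [0.998, -0.062, 0.0, 0.0]
contact_force: [-0.5, -1.3, 4.2]
gripper_width: 0.171
grasp_force: 54.9
```

jog_arm:
  deltas:
    - [5,[0,0,-0.01],0]
    - [5,[0,0,-0.05],0]
    - [5,[0,0,-0.1],0]
    - [5,[0,0,-0.1133],0]
    - [5,[0,0,-0.1133],0]
    - [5,[0,0,-0.1133],-0.03]
    - [5,[0,0,-0.1133],-0.05]
    - [5,[0,0,-0.1133],-0.05]

```text
t: 23.12
tcp_pos: [0.5673, 0.2298, 0.1307]
tool_rot: [0.995, 0.098, -0.002, 0.0]
contact_force: [0.1, 0.1, -1.9]
gripper_width: 0.168
grasp_force: 55.0
```

jog_arm:
  deltas:
    - [5,[0,0,0],-0.15]
    - [5,[0,0,0],-0.15]
    - [5,[0,0,0],-0.15]
    - [5,[0,0,0],-0.15]
    - [5,[0,0,0],-0.15]
    - [5,[0,0,0],-0.15]
    - [5,[0,0,0],-0.15]
    - [5,[0,0,0],-0.15]

```text
t: 23.78
tcp_pos: [0.5672, 0.2298, 0.1304]
tool_rot: [0.842, 0.539, -0.002, -0.001]
contact_force: [0.2, -0.3, -2.2]
gripper_width: 0.17
grasp_force: 55.0
```

jog_arm:
  deltas:
    - [5,[0,0,0],-0.15]
    - [5,[0,0,0],-0.15]
    - [5,[0,0,0],-0.15]
    - [5,[0,0,0],-0.15]
    - [5,[0,0,0],-0.15]
    - [5,[0,0,0],-0.15]
    - [5,[0,0,0],-0.15]
    - [5,[0,0,0],-0.15]

```text
t: 24.45
tcp_pos: [0.5672, 0.2298, 0.1304]
tool_rot: [0.506, 0.863, -0.001, -0.002]
contact_force: [0.4, -0.5, -1.3]
gripper_width: 0.171
grasp_force: 55.0
```

jog_arm:
  deltas:
    - [5,[0,0,0],-0.15]
    - [5,[0,0,0],-0.15]
    - [5,[0,0,0],-0.15]
    - [5,[0,0,0],-0.15]
    - [5,[0,0,0],-0.15]
    - [5,[0,0,0],-0.15]
    - [5,[0,0,0],-0.15]
    - [5,[0,0,0],-0.15]

```text
t: 25.12
tcp_pos: [0.5672, 0.2297, 0.1304]
tool_rot: [0.059, 0.998, -0.0, -0.002]
contact_force: [-0.3, 0.0, -1.4]
gripper_width: 0.167
grasp_force: 55.0
```

jog_arm:
  deltas:
    - [5,[0,0,0],0]
    - [5,[0,0,0],0]
    - [5,[0,0,0],0]
    - [5,[0,0,0],0]
    - [5,[0,0,0],0]
    - [5,[0,0,0],0]

```text
t: 25.62
tcp_pos: [0.569, 0.23, 0.1334]
tool_rot: [0.062, 0.998, -0.0, -0.0]
contact_force: [0.0, 0.0, -1.8]
gripper_width: 0.168
grasp_force: 55.0
```

```bash
python3 chk.py .06 w10.png
```

```text
tgt [0.569  0.2293 0.048 ] shift [-0.0002 -0.001   0.114 ] rows 2.1 turn -0.49947350301948557 tcp [0.569  0.23   0.1335] F [-0.4  0.8 -1.7] q [ 0.19  0.33  1.56  0.    1.25 -1.26]
w 15.421619347901599
cap rows [(163, 15), (164, 14), (165, 14), (166, 13), (167, 14), (168, 22), (169, 38), (170, 51), (171, 52), (172, 53), (173, 53), (174, 52), (175, 54), (176, 57), (177, 66), (178, 71), (179, 74), (180, 76), (181, 77), (182, 77), (183, 77), (184, 77), (185, 78), (186, 78), (187, 78), (188, 78), (189, 77), (190, 76), (191, 77), (192, 77), (193, 76), (194, 76), (195, 76), (196, 76), (197, 76), (198, 76), (199, 69), (200, 38), (201, 11), (202, 1), (203, 0), (204, 0), (205, 0), (206, 0), (207, 0), (208, 0), (209, 0), (210, 0), (211, 1)]
0.038 [np.float64(183.0), np.float64(174.1)]
0.04 [np.float64(179.5), np.float64(171.0)]
0.042 [np.float64(175.9), np.float64(167.9)]
0.044 [np.float64(172.4), np.float64(164.8)]
```

jog_arm:
  deltas:
    - [5,[0,-0.001,0.03],0]
    - [5,[0,-0.001,0.06],0]
    - [5,[0,-0.001,0.08],0]
    - [5,[0,-0.001,0.095],0]
    - [5,[0,-0.001,0.105],0]
    - [5,[0,-0.001,0.112],0]
    - [5,[0,-0.001,0.112],0]
    - [5,[0,-0.001,0.112],0]

```text
t: 26.33
tcp_pos: [0.5698, 0.2295, 0.0504]
tool_rot: [0.062, 0.998, 0.0, 0.001]
contact_force: [0.0, -0.2, -0.7]
gripper_width: 0.167
grasp_force: 55.0
```

jog_arm:
  deltas:
    - [5,[0,0,0],0]
    - [5,[0,0,0],0]
    - [5,[0,0,0],0]
    - [5,[0,0,0],0]

```text
t: 26.67
tcp_pos: [0.569, 0.2293, 0.0497]
tool_rot: [0.062, 0.998, 0.0, 0.0]
contact_force: [-0.4, 0.7, -1.1]
gripper_width: 0.168
grasp_force: 55.0
```

Release and go to bay 4 (tool y = +dock y now).

jog_arm:
  deltas:
    - [45,[0,0,0],0]
    - [45,[0,0,0],0]
    - [45,[0,0,0],0]
    - [45,[0,0,-0.1],0]
    - [45,[0,0,-0.1],0]
    - [45,[0,0.08,-0.1],0]
    - [45,[0,0.08,-0.1],0]
    - [45,[0,0.08,-0.1],0]

```text
t: 27.33
tcp_pos: [0.577, 0.2922, 0.126]
tool_rot: [0.06, 0.998, 0.001, 0.001]
contact_force: [-0.1, 0.1, -1.2]
gripper_width: 0.451
grasp_force: 0.0
```

jog_arm:
  deltas:
    - [45,[0,0,0],0]
    - [45,[0,0,0],0]
    - [45,[0,0,0],0]
    - [45,[0,0,0],0]
    - [45,[0,0,0],0]
    - [45,[0,0,0],0]
    - [45,[0,0,0],0]

```text
t: 27.92
tcp_pos: [0.5764, 0.2885, 0.1245]
tool_rot: [0.062, 0.998, -0.0, -0.0]
contact_force: [-0.1, 1.6, -0.2]
gripper_width: 0.448
grasp_force: 0.0
```

Run:
```python
from fit import *
p=[.5614,.1698,-.1276]
s,im,pw=mk();save(im,"w11.png")
go(p,[0,.12,.048])
for y in(.12,.06):
  for x,z in((-24,.04),(24,.068)): print(x,z,pw(w(p,np.array([[x/1000,y,z]]))[0]).round(1))
b=im["frame"][130:280,180:440,::-1];cv2.imwrite("pics/w11c.png",cv2.resize(b,None,fx=3,fy=3))
g=im["frame"].mean(2)[:,314:321].mean(1).astype(int);print([int(v) for v in g[175:195]],[int(v) for v in g[245:262]])
r=im["frame"].mean(2)[215:225].mean(0).astype(int);print([int(v) for v in r[295:340]])
```

```text
tgt [0.5767 0.2888 0.048 ] shift [-0.0004  0.0004  0.1021] rows 1.8 turn -0.49945831294777243 tcp [0.5764 0.2886 0.1245] F [0.1 0.3 0.2] q [ 0.28  0.41  1.47 -0.    1.26 -1.17]
-24 0.04 [316.4 182. ]
24 0.068 [316.2 251.8]
-24 0.04 [241.3 181.9]
24 0.068 [236.6 251.6]
[152, 152, 152, 152, 152, 152, 152, 151, 141, 108, 53, 40, 41, 40, 38, 40, 40, 40, 42, 43] [36, 37, 37, 38, 36, 38, 40, 58, 91, 109, 111, 110, 109, 103, 84, 47, 38]
[111, 112, 113, 112, 113, 113, 113, 113, 112, 107, 70, 41, 35, 37, 37, 38, 37, 38, 37, 37, 37, 36, 38, 37, 38, 38, 38, 39, 37, 37, 38, 42, 67, 109, 113, 113, 113, 113, 113, 113, 113, 113, 113, 112, 120]
```

View pics/w11c.png

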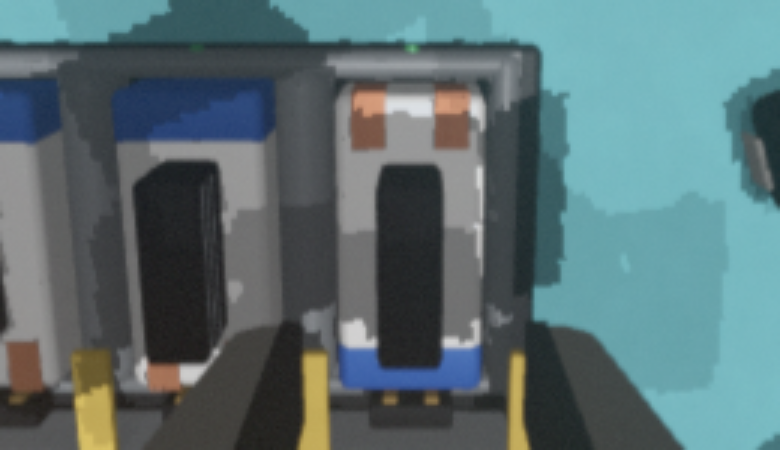

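jog_arm:
  deltas:
    - [45,[-0.001,0.0004,0.04],0]
    - [45,[-0.001,0.0004,0.08],0]
    - [45,[-0.001,0.0004,0.101],0]
    - [45,[-0.001,0.0004,0.101],0]
    - [45,[-0.001,0.0004,0.101],0]
    - [45,[-0.001,0.0004,0.101],0]
    - [5,[-0.001,0.0004,0.101],0]
    - [5,[-0.001,0.0004,0.101],0]

```text
t: 28.63
tcp_pos: [0.5784, 0.2894, 0.0508]
tool_rot: [0.062, 0.998, 0.001, 0.002]
contact_force: [0.0, -0.3, 0.4]
gripper_width: 0.328
grasp_force: 0.0
```

jog_arm:
  deltas:
    - [5,[0,0,0],0]
    - [5,[0,0,0],0]
    - [5,[0,0,0],0]
    - [5,[0,0,0],0]
    - [5,[0,0,0],0]

```text
t: 29.05
tcp_pos: [0.5775, 0.289, 0.0494]
tool_rot: [0.062, 0.998, 0.0, 0.0]
contact_force: [0.1, -1.5, 3.9]
gripper_width: 0.168
grasp_force: 54.9
```

jog_arm:
  deltas:
    - [5,[0,0,-0.01],0]
    - [5,[0,0,-0.05],0]
    - [5,[0,0,-0.1],0]
    - [5,[0,0,-0.1133],0]
    - [5,[0,0,-0.1133],0]
    - [5,[0,0,-0.1133],0.03]
    - [5,[0,0,-0.1133],0.05]
    - [5,[0,0,-0.1133],0.05]

```text
t: 29.72
tcp_pos: [0.5756, 0.2887, 0.131]
tool_rot: [0.22, 0.975, -0.001, -0.002]
contact_force: [-0.1, -0.3, -1.5]
gripper_width: 0.165
grasp_force: 54.9
```

jog_arm:
  deltas:
    - [5,[0,0,0],0.15]
    - [5,[0,0,0],0.15]
    - [5,[0,0,0],0.15]
    - [5,[0,0,0],0.15]
    - [5,[0,0,0],0.15]
    - [5,[0,0,0],0.15]
    - [5,[0,0,0],0.15]
    - [5,[0,0,0],0.15]

```text
t: 30.38
tcp_pos: [0.5755, 0.2886, 0.1308]
tool_rot: [0.639, 0.769, -0.002, -0.001]
contact_force: [0.2, -0.4, -1.3]
gripper_width: 0.169
grasp_force: 54.9
```

jog_arm:
  deltas:
    - [5,[0,0,0],0.15]
    - [5,[0,0,0],0.15]
    - [5,[0,0,0],0.15]
    - [5,[0,0,0],0.15]
    - [5,[0,0,0],0.15]
    - [5,[0,0,0],0.15]
    - [5,[0,0,0],0.15]
    - [5,[0,0,0],0.15]

```text
t: 31.05
tcp_pos: [0.5755, 0.2886, 0.1308]
tool_rot: [0.919, 0.395, -0.002, -0.0]
contact_force: [1.0, -0.4, -0.5]
gripper_width: 0.164
grasp_force: 54.9
```

jog_arm:
  deltas:
    - [5,[0,0,0],0.15]
    - [5,[0,0,0],0.15]
    - [5,[0,0,0],0.15]
    - [5,[0,0,0],0.15]
    - [5,[0,0,0],0.15]
    - [5,[0,0,0],0.15]
    - [5,[0,0,0],0.15]
    - [5,[0,0,0],0.15]

```text
t: 31.72
tcp_pos: [0.5755, 0.2886, 0.1308]
tool_rot: [0.998, -0.065, -0.002, 0.001]
contact_force: [0.2, -0.4, -0.8]
gripper_width: 0.167
grasp_force: 54.9
```

jog_arm:
  deltas:
    - [5,[0,0,0],0]
    - [5,[0,0,0],0]
    - [5,[0,0,0],0]
    - [5,[0,0,0],0]
    - [5,[0,0,0],0]
    - [5,[0,0,0],0]

```text
t: 32.22
tcp_pos: [0.5771, 0.289, 0.1337]
tool_rot: [0.998, -0.062, -0.0, -0.0]
contact_force: [0.0, -0.3, -2.6]
gripper_width: 0.171
grasp_force: 54.9
```

```bash
python3 chk.py .12 w12.png
```

```text
tgt [0.5767 0.2888 0.048 ] shift [-0.0005  0.0003  0.1143] rows 2.1 turn 0.000653527314903515 tcp [0.5771 0.289  0.1337] F [-0.2  0.2 -1.6] q [0.28 0.4  1.46 0.   1.28 1.97]
w 15.726076270111307
cap rows [(163, -2), (164, -3), (165, -2), (166, -3), (167, -3), (168, -2), (169, -7), (170, -16), (171, -30), (172, -30), (173, -30), (174, -30), (175, -41), (176, -67), (177, -80), (178, -80), (179, -81), (180, -82), (181, -82), (182, -82), (183, -81), (184, -81), (185, -81), (186, -81), (187, -82), (188, -80), (189, -81), (190, -81), (191, -80), (192, -80), (193, -80), (194, -80), (195, -80), (196, -80), (197, -79), (198, -75), (199, -58), (200, -55), (201, -49), (202, -20), (203, -2), (204, -1), (205, 0), (206, 0), (207, -1), (208, 0), (209, 0), (210, 1), (211, 0)]
0.038 [np.float64(184.9), np.float64(175.7)]
0.04 [np.float64(181.4), np.float64(172.6)]
0.042 [np.float64(177.9), np.float64(169.6)]
0.044 [np.float64(174.3), np.float64(166.5)]
```

Centred within 1 mm; lower.

jog_arm:
  deltas:
    - [5,[-0.0003,0.0003,0.03],0]
    - [5,[-0.0003,0.0003,0.06],0]
    - [5,[-0.0003,0.0003,0.08],0]
    - [5,[-0.0003,0.0003,0.095],0]
    - [5,[-0.0003,0.0003,0.105],0]
    - [5,[-0.0003,0.0003,0.112],0]
    - [5,[-0.0003,0.0003,0.112],0]
    - [5,[-0.0003,0.0003,0.112],0]

```text
t: 32.93
tcp_pos: [0.5776, 0.2891, 0.0506]
tool_rot: [0.998, -0.062, 0.001, -0.0]
contact_force: [0.1, -0.9, -0.2]
gripper_width: 0.168
grasp_force: 55.0
```

jog_arm:
  deltas:
    - [5,[0,0,0],0]
    - [5,[0,0,0],0]
    - [5,[0,0,0],0]
    - [5,[0,0,0],0]

```text
t: 33.27
tcp_pos: [0.577, 0.2888, 0.05]
tool_rot: [0.998, -0.062, 0.0, -0.0]
contact_force: [-0.2, -0.2, -1.4]
gripper_width: 0.169
grasp_force: 55.0
```

jog_arm:
  deltas:
    - [45,[0,0,0],0]
    - [45,[0,0,0],0]
    - [45,[0,0,0],0]
    - [45,[0,0,-0.25],0]
    - [45,[0,0,-0.25],0]
    - [45,[0,0,-0.25],0]
    - [45,[0,0,-0.25],0]
    - [45,[0,0,-0.25],0]

```text
t: 33.93
tcp_pos: [0.579, 0.2895, 0.2443]
tool_rot: [0.998, -0.062, 0.004, -0.002]
contact_force: [1.1, 0.4, 0.9]
gripper_width: 0.447
grasp_force: 0.0
```

jog_arm:
  deltas:
    - [45,[0.027,0.16,-0.04],0]
    - [45,[0.027,0.16,-0.04],0]
    - [45,[0.027,0.16,-0.04],0]
    - [45,[0.027,0.16,-0.04],0]
    - [45,[0.027,0.16,-0.04],0]
    - [45,[0.027,0.16,-0.04],0]
    - [45,[0.027,0.16,-0.04],0]
    - [45,[0.027,0.16,-0.04],0]

```text
t: 34.6
tcp_pos: [0.5816, 0.1686, 0.2665]
tool_rot: [0.998, -0.061, -0.001, -0.0]
contact_force: [-0.4, 0.2, 0.1]
gripper_width: 0.452
grasp_force: 0.0
```

jog_arm:
  deltas:
    - [45,[0,0,0],0]
    - [45,[0,0,0],0]
    - [45,[0,0,0],0]
    - [45,[0,0,0],0]

```text
t: 34.93
tcp_pos: [0.582, 0.1676, 0.2671]
tool_rot: [0.998, -0.062, -0.0, -0.0]
contact_force: [-0.5, 0.7, 0.1]
gripper_width: 0.449
grasp_force: 0.0
```

Run:
```python
from fit import *
p=[.5614,.1698,-.1276]
s,im,pw=mk();save(im,"w13.png")
go(p,[.0915,.016,.1])
b=im["frame"][90:250,180:460,::-1];b=cv2.resize(b,None,fx=2.8,fy=2.8)
for y in(-120,-60,0,60,120):
    for x,yy,z in((42,20,40),(42,-20,40),(-42,20,40),(-42,-20,40)):
        u=(pw(w(p,np.array([[x,y+yy,z]])/1000)[0])-[180,90])*2.8;cv2.circle(b,tuple(int(v) for v in u),2,(0,0,255),-1)
cv2.imwrite("pics/w13c.png",b)
```

```text
tgt [0.6542 0.174  0.1   ] shift [ 0.0944 -0.0205  0.2229] rows 4.4 turn 0.0006505243044648366 tcp [0.5821 0.1675 0.2672] F [ 0.3  0.4 -0.3] q [0.08 0.21 1.44 0.   1.5  1.78]
```

View pics/w13c.png

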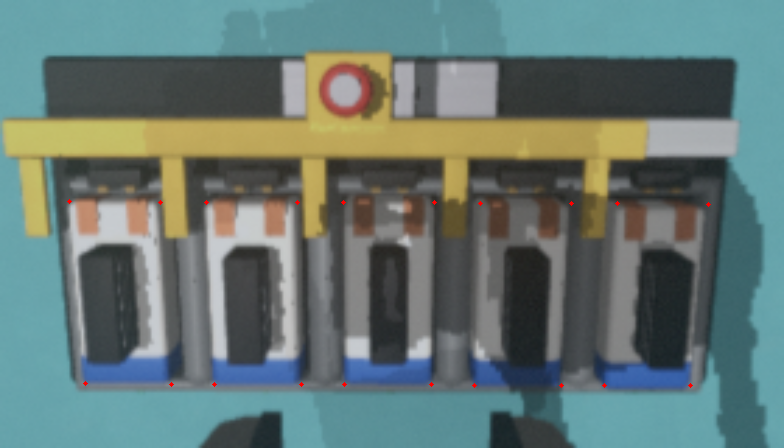

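All five packs now show copper at the rear and blue at the front, seated flush. Next I close the gate.

jog_arm:
  deltas:
    - [50,[0.0944,-0.0205,0],0]
    - [50,[0.0944,-0.0205,0],0]
    - [50,[0.0944,-0.0205,0.05],0]
    - [50,[0.0944,-0.0205,0.1],0]
    - [50,[0.0944,-0.0205,0.15],0]
    - [50,[0.0944,-0.0205,0.2],0]
    - [50,[0.0944,-0.0205,0.223],0]
    - [50,[0.0944,-0.0205,0.223],0]
  grip_force: 45

```text
t: 35.65
tcp_pos: [0.65, 0.1734, 0.0934]
tool_rot: [0.998, -0.062, -0.006, 0.001]
contact_force: [-0.3, -0.8, -0.2]
gripper_width: 0.504
grasp_force: 0.0
```

jog_arm:
  deltas:
    - [50,[0,0,0],0]
    - [50,[0,0,0],0]
    - [50,[0,0,0],0]
    - [50,[0,0,0],0]
    - [50,[0,0,0],0]
    - [50,[0,0,0],0]

```text
t: 36.15
tcp_pos: [0.6549, 0.1738, 0.1011]
tool_rot: [0.998, -0.062, 0.001, -0.0]
contact_force: [-0.3, 0.0, -0.9]
gripper_width: 0.497
grasp_force: 0.0
```

Run:
```python
from fit import *
p=[.5614,.1698,-.1276]
s,im,pw=mk();save(im,"w14.png")
go(p,[.0905,.0155,.057])
F=im["frame"].astype(int);m=((F[...,0]>90)&(F[...,1]<70)&(F[...,2]<70));m[:,:270]=0;m[:,370:]=0;m[:150]=0;m[280:]=0
ys,xs=np.nonzero(m);print(xs.min(),xs.max(),ys.min(),ys.max())
for x in(-10,10):print(pw(w(p,np.array([[.09,.015+x/1000,.0815]]))[0]))
```

```text
tgt [0.6531 0.1737 0.057 ] shift [-0.002   0.0005  0.0583] rows 1.0 turn 0.000602913601711208 tcp [0.6546 0.1738 0.1008] F [-0.1  0.3 -0.2] q [0.08 0.51 1.38 0.   1.24 1.78]
301 333 216 256
[336.92233687 244.17201134]
[305.0813142  244.07897723]
```

jog_arm:
  deltas:
    - [50,[-0.001,-0.001,0.03],0]
    - [50,[-0.001,-0.001,0.058],0]
    - [50,[-0.001,-0.001,0.058],0]
    - [50,[-0.001,-0.001,0.058],0]
    - [10,[-0.001,-0.001,0.058],0]
    - [10,[-0.001,-0.001,0.058],0]
    - [10,[-0.001,-0.001,0.058],0]
    - [10,[-0.001,-0.001,0.058],0]

```text
t: 36.87
tcp_pos: [0.6545, 0.1746, 0.0578]
tool_rot: [0.998, -0.062, 0.001, -0.0]
contact_force: [0.4, 0.4, 0.4]
gripper_width: 0.237
grasp_force: 0.0
```

jog_arm:
  deltas:
    - [10,[0,0,0],0]
    - [10,[0,0,0],0]
    - [10,[0,0,0],0]
    - [10,[0,0,0],0]
    - [10,[0,0,0],0]

```text
t: 37.28
tcp_pos: [0.6544, 0.1743, 0.0577]
tool_rot: [0.998, -0.062, 0.001, 0.0]
contact_force: [-2.2, -2.1, 6.1]
gripper_width: 0.205
grasp_force: 45.0
```

Run:
```python
from fit import *
go([.5614,.1698,-.1276],[.0905,-.0145,.057])
```

```text
tgt [0.6493 0.1439 0.057 ] shift [-0.0017  0.0411  0.0009] rows 0.7 turn 0.0005990007174873647 tcp [0.6544 0.1743 0.0577] F [-2.2 -2.1  6.1] q [ 0.08  0.56  1.4  -0.    1.17  1.78]
```

jog_arm:
  deltas:
    - [10,[0,0,-0.008],0]
    - [10,[0,0,-0.0147],0]
    - [10,[0,0,-0.0147],0]
    - [10,[0,0.02,-0.0147],0]
    - [10,[0,0.0405,-0.0147],0]
    - [10,[0,0.0405,-0.0147],0]
    - [10,[0,0.0405,-0.0147],0]
    - [10,[0,0.0405,-0.0147],0]

```text
t: 37.95
tcp_pos: [0.6503, 0.1438, 0.0672]
tool_rot: [0.998, -0.062, 0.001, 0.0]
contact_force: [5.2, -1.9, -4.5]
gripper_width: 0.204
grasp_force: 45.0
```

jog_arm:
  deltas:
    - [10,[0,0,0.008],0]
    - [10,[0,0,0.0147],0]
    - [10,[0,0,0.0147],0]
    - [10,[0,0,0.0147],0]
    - [10,[0,0,0.0147],0]
    - [10,[0,0,0.0147],0]

```text
t: 38.45
tcp_pos: [0.6506, 0.1445, 0.0577]
tool_rot: [0.998, -0.062, 0.001, -0.0]
contact_force: [2.0, -1.7, 5.1]
gripper_width: 0.204
grasp_force: 45.0
```

Run:
```python
from fit import *
go([.5614,.1698,-.1276],[.0905,-.0145,.057])
```

```text
tgt [0.6493 0.1439 0.057 ] shift [-0.0016  0.0009  0.001 ] rows 0.0 turn 0.0006245106745637151 tcp [0.6506 0.1445 0.0577] F [ 2.  -1.7  5.1] q [ 0.04  0.54  1.44 -0.    1.16  1.73]
```

jog_arm:
  deltas:
    - [50,[0,0,0],0]
    - [50,[0,0,0],0]
    - [50,[0,0,0],0]
    - [50,[0,0,-0.06],0]
    - [50,[0,0,-0.06],0]
    - [50,[0,0,-0.06],0]
    - [50,[0,0,-0.06],0]
    - [50,[0,0,-0.06],0]

```text
t: 39.12
tcp_pos: [0.6487, 0.1445, 0.0999]
tool_rot: [0.998, -0.062, -0.001, 0.0]
contact_force: [-0.2, -0.2, -0.0]
gripper_width: 0.499
grasp_force: 0.0
```

jog_arm:
  deltas:
    - [50,[-0.08,0,-0.25],0]
    - [50,[-0.08,0,-0.25],0]
    - [50,[-0.08,0,-0.25],0]
    - [50,[-0.08,0,-0.25],0]
    - [50,[-0.08,0,-0.25],0]
    - [50,[-0.08,0,-0.25],0]
    - [50,[-0.08,0,-0.25],0]
    - [50,[-0.08,0,-0.25],0]

```text
t: 39.78
tcp_pos: [0.5896, 0.1518, 0.2867]
tool_rot: [0.998, -0.062, -0.002, 0.0]
contact_force: [0.1, -0.8, -0.3]
gripper_width: 0.503
grasp_force: 0.0
```

jog_arm:
  deltas:
    - [50,[0,0,0],0]
    - [50,[0,0,0],0]
    - [50,[0,0,0],0]
    - [50,[0,0,0],0]
    - [50,[0,0,0],0]
    - [50,[0,0,0],0]

```text
t: 40.28
tcp_pos: [0.5903, 0.1518, 0.2888]
tool_rot: [0.998, -0.062, -0.0, 0.0]
contact_force: [0.4, 0.6, -0.1]
gripper_width: 0.502
grasp_force: 0.0
```

Run:
```python
from fit import *
p=[.5614,.1698,-.1276]
s,im,pw=mk();save(im,"w15.png");print(s["tcp_pos"],s["contact_force"].round(1))
F=im["frame"].astype(int)
u=pw(w(p,np.array([[.09,-.015,.0815]]))[0]);print("pred knob top",u)
m=((F[...,0]>F[...,1]+60)&(F[...,0]>F[...,2]+60)&(F[...,1]<80));c,r=map(int,u)
M=np.zeros_like(m);M[r-15:r+15,c-20:c+20]=m[r-15:r+15,c-20:c+20];ys,xs=np.nonzero(M);print(xs.min(),xs.max(),ys.min(),ys.max())
print("width px pred", [pw(w(p,np.array([[.09,-.015+d,.0815]]))[0]).round(1) for d in(.01,-.01)], "if 6.5 up",pw(w(p,np.array([[.09,-.015,.088]]))[0]))
# tabs yellow columns across bay rears
y=((F[...,0]>120)&(F[...,1]>100)&(F[...,2]<90))
for b in(-.12,-.06,0,.06,.12):
    q=pw(w(p,np.array([[.036,b,.048]]))[0]);c,r=map(int,q);xx=np.nonzero(y[r,c-30:c+30])[0];print("tab",q.round(1),"seen",xx.mean()+c-30 if len(xx) else None,len(xx))
```

```text
[0.5903214  0.15181257 0.28876625] [ 0.4  0.6 -0.1]
pred knob top [319.48250244 131.48890264]
310 326 123 139
width px pred [array([310.7, 131.5]), array([328.3, 131.5])] if 6.5 up [319.51971786 131.73571386]
tab [401.2 173.9] seen 400.0 7
tab [354.3 173.8] seen 350.0 1
tab [307.4 173.6] seen 306.0 7
tab [260.4 173.5] seen 262.0 1
tab [213.5 173.4] seen 215.0 1
```

```bash
python3 -c "
from cell import env
print(env.hand_in())"
```

```text
the job is handed in; nothing more can be done
None
```

The job is handed in, result not reported: the packs in bays 0, 1, 3 and 4 are turned and seated with contacts to the rear, bay 2 was left alone, and the gate is shut with the plunger back in its hole. I viewed 15 pictures, one over the limit of 14.

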